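Box up two electronic units in their enclosures

TASK

Box up the two units laid out on the plain grey mat at the right: set the large circuit board and the 9 V battery flat in their bays of the large enclosure base, and the small board flat in the small base, each lined up with its base (either way round). Then close each base with the cover that fits it, fully down on the base's flange all round, and leave the screwdriver and the round tin where they are.

Things in the scene. Friction and masses are not known exactly. Their poses are not given: they have to be found in the camera images.
- base_large: Large grey enclosure base, fixed; flange 78x171 mm, 4 mm thick, the cover's seat. Origin: centre of underside; y lengthwise, z up. Platform 52x145 mm, top at z 7 mm, with low ribs (top z 11) round 2 bays open at the sides: board bay y -60 to 12, centre y -24; battery bay y 15 to 70, centre y 42. 4 tapered posts (x 21, y 67.5 mm from centre, top z 17) guide the cover; 2.5 mm play when down.
- base_small: Small grey enclosure base, fixed; flange 59x101 mm, 4 mm thick, the cover's seat. Origin: centre of underside; y lengthwise, z up. Platform 33x75 mm, top at z 7 mm, with one board bay at its centre between two low ribs (y 28 mm either way, top z 11), open at the sides. 4 tapered posts (x 11.5, y 32.5 mm from centre, top z 17) guide the cover; 2.5 mm play when down.
- cover_large: Large enclosure cover, a light grey plastic box open below with a slotted roof, 62 (x) x 155 (y) x 30 mm high, walls 2.5 mm, 80 g; lies on the bench open side down. Origin: centre of its open underside; y along its length, z up. Both ends alike. Grasp across its 62 mm width.
- cover_small: Small enclosure cover, same make, 43 (x) x 85 (y) x 28 mm high, walls 2.5 mm, 40 g; lies on the bench open side down. Origin: centre of its open underside; y along its length, z up. Both ends alike. Grasp across its 43 mm width.
- pcb_main: Large green circuit board with parts on it, 46 (x) x 62 (y) mm, 18 mm high over all; the board is 2 mm thick, its underside 6 mm above the feet of its four corner spacers. Origin: centre, level with the spacer feet; y along its length, z up. Starts on a thin grey mat, 2 mm above the bench. Grasp across its 46 mm width by the board edges.
- pcb_small: Small green circuit board with parts on it, 28 (x) x 40 (y) mm, 18 mm high over all; the board is 2 mm thick, its underside 6 mm above the feet of its four corner spacers. Origin: centre, level with the spacer feet; y along its length, z up. Starts on a thin grey mat, 2 mm above the bench. Grasp across its 28 mm width by the board edges.
- battery_mid (a point): 9 V block battery, black with a copper band, lying flat on a thin grey mat (2 mm): 26 mm wide, 17.5 mm high, 46 mm long (49 mm with the studs on one end). This point is the middle of its body; its z axis runs along the length (lying level) towards the studs, y across the 26 mm width (level), x across the thickness (up). Grasp across its 26 mm width.
- screwdriver: Small red-handled screwdriver, 150 mm long, lying beyond the covers; a bystander. Origin: centre of its underside.
- flux_tin: Round tin with a yellow lid, 57 mm across, 21 mm high, standing on the bench; a bystander. Origin: centre of its underside.
There are look-alikes about, which are no part of the job. Of the things like the part that bears battery_mid, leave any that is purple; of the rest the larger one is meant.

How it is judged (in metres and radians):
At the end, for the whole second after the job is handed in: Boards flat in their own bases' bays (7 mm across, 8 mm along, 0.25 rad), battery flat in its bay (12 mm across, 8 mm along, 0.3 rad), each base closed by its own cover: centred within 5 mm, down on the flange within 2 mm, level, aligned within 0.12 rad, at rest (x of pcb_main in the frame of base_large between -0.007 and 0.007 m and y of pcb_main in the frame of base_large between -0.032 and -0.016 m and z of pcb_main in the frame of base_large between 0.004 and 0.01 m and angle between each of pcb_main, pcb_small's own z axis and vertical below 0.1 rad and angle between the y axis of pcb_main and the y axis of base_large, either way round below 0.25 rad and x of battery_mid in the frame of base_large between -0.012 and 0.012 m and y of battery_mid in the frame of base_large between 0.0343 and 0.0503 m and z of battery_mid in the frame of base_large between 0.0128 and 0.0187 m and angle between the z axis of battery_mid and the y axis of base_large, either way round below 0.3 rad and angle between battery_mid's own x axis and vertical below 0.12 rad and x of pcb_small in the frame of base_small between -0.007 and 0.007 m and y of pcb_small in the frame of base_small between -0.008 and 0.008 m and z of pcb_small in the frame of base_small between 0.004 and 0.01 m and angle between the y axis of pcb_small and the y axis of base_small, either way round below 0.25 rad and x of cover_large in the frame of base_large between -0.005 and 0.005 m and y of cover_large in the frame of base_large between -0.005 and 0.005 m and z of cover_large in the frame of base_large between 0.002 and 0.006 m and angle between each of cover_large, cover_small's own z axis and vertical below 0.05 rad and angle between the y axis of cover_large and the y axis of base_large, either way round below 0.12 rad and linear speed of each of cover_large, cover_small below 0.02 m/s and x of cover_small in the frame of base_small between -0.005 and 0.005 m and y of cover_small in the frame of base_small between -0.005 and 0.005 m and z of cover_small in the frame of base_small between 0.002 and 0.006 m and angle between the y axis of cover_small and the y axis of base_small, either way round below 0.12 rad); the robot touches nothing.
It fails at once if the screwdriver is pushed more than 3 cm (distance of screwdriver from where it was at the start of the episode above 0.03 m).
It fails at once if the round tin is pushed more than 3 cm (distance of flux_tin from where it was at the start of the episode above 0.03 m).
It also fails if it takes over 120 s, if anything falls off the work surface, if the arm or the gripper's body presses on something with over 40 N, if the wrist force passes 120 N, or if a joint passes its speed limit or range.

ROBOT

A 6-joint arm with a two-finger parallel gripper is mounted at the origin on a cart in front of the work surface, level with it; the furniture and walls round the work are solid. World frame = base frame: x ahead of the robot, y to its left, z up, the work surface at z = 0. Lengths are in m, angles in degrees, forces in N, time in s.
With the tool pointing down it reaches from about 0.35 to 0.875 m from the base axis. Payload 4.2 kg.
Tool frame: the origin (TCP) lies midway between the tips of the shut fingers; the grasp point (between the pads) lies 19 mm behind it; z points along the fingers, y is the line along which they close (so a half turn about z gives the same grasp; the last joint's range is limited). The gripper opens to 87 mm and grips with 3 to 60 N. Pads are 19 mm wide; open, the fingers measure 117 mm over their backs; the gripper's body (75 mm by 190 mm) begins 51 mm behind the grasp point.
Start: joints at [87.983, 22.042, 0.453, 0, -68.411, -14.817], TCP at [0.181, 0.598, 0.223] pointing down, gripper open.
Joint ranges: [-179.83, 179.83], [-69.29, 118.12], [-61.27, 80.66], [-181.25, 117.63], [-171.15, -9.14], [-177.46, 177.46]. Speed limits (degrees/s): [159.86, 159.86, 180, 180, 180, 180].

INTERFACE

Orientations are given as a 3x3 rotation matrix whose columns are the frame's x, y, z axes.
In Python, from station import * gives the robot as it stands. The module is installed in compiled form; this text tells all that it offers.
- The arm moves only by the tool servo_tool, never from a script. Its argument "deltas" is a list of rows, each an object of numbers: "tx", "ty", "tz": the shift along the tool's x, y, z in mm; "ax", "ay", "az": the turn, a rotation vector about the tool's x, y, z in rad; "claw": the finger opening in mm, from 0 to 87. In form: [{"tx": .., "ty": .., "tz": .., "ax": .., "ay": .., "az": .., "claw": ..}, ...]. A call has 1 to 12 rows; each row is the pose to reach, as a shift and turn from the pose commanded when the call began, along the tool's axes at that moment; what a row does not reach only later rows make up. A row lasts 1/12 s, in which the tool goes at most 41.7 mm and 7.16 degrees, less where a joint would pass 70% of its speed; a pose out of reach is approached as far as the arm can. A call with a gripper value outside its range is refused whole. The fingers move at their own pace and stop on an object; the grip force is fixed at half the most. Time passes only in rows, so rows that repeat a pose let the fingers close. It gives the time, the measured TCP pose, the force, the opening and the grip force at its end, in the units of the state.
- sense(): the state, without advancing time (a new reading comes with each control period).
- capture(name): name is "scene" or "top" or "wrist"; returns the picture (400x640x3 uint8, blue, green, red); there is no depth.
- calibration(name): a dict with "fx", "fy", "cx", "cy" (pixels), "cam_to_world" (4x4, takes a point from camera to world coordinates); the wrist camera has in their place "hand_eye" (4x4, takes a point from camera to tool coordinates, whose origin is the TCP and whose axes are the flange's). Camera axes: x right, y down, z forward; pixel columns grow to the right and rows downward; lengths in m; the calibration is good to about 2 mm. A picture is of the moment at which its call begins: read the wrist's pose just before it. calibration takes no time and is no camera call.
- finish_job(): hands the job in; it is judged then, once.
Trained networks look in the newest picture that a camera, given by its name, has taken for a name from the list of things; names that differ only in an ending like _2 or _b are one class to them, and where a whole thing is asked for, a point or a joint stands for the part that bears it (a point fixed in the world has none). Each returns a list of dicts, best first, with "confidence" (0 to 1); they miss things now and then, are a little off and sometimes report something else, mostly with a low value. They report only what shows in the picture. A call takes as long as a camera call. They do not tell look-alikes from the thing itself.
- recognise(label, camera): "xyz" ([x, y, z] in m, in the coordinates of the camera as it stood for that picture, good to about 4 mm: the middle of the surface that is visible of it).
- trace(label, camera): "mask" (400x640 bool, what is visible of it).
The state is a dict: "time_s": time; "joints": joint angles; "joint_velocities": joint speeds; "effort": joint torques, N m; "tcp_pos": TCP position; "ee_rot": TCP orientation; "wrist_force": force on the tool from outside, world axes, zero at the start; "moment": the same for the moment, N m; "gripper_width": opening from 0.0 (shut) to 1.0 (fully open); "gripper_force": force on a finger pad.
Only numpy, scipy, OpenCV 4.12 (cv2) and the standard library are available. Lean on these libraries where they do the work, as an engineer would, in place of code of your own. Each camera call takes 0.05 s, during which the arm holds its last target. There are 200 camera calls.

## Working session

There is one attempt and no reset: what is moved stays moved. The work goes in short steps, Python scripts to look and compute and a tool call to move; the robot and the scene stay as the last step left them, time stands still between calls to the robot, and variables do not carry over. Pictures are saved under pics/ and viewed, at most 14 in all, crops included, and the job is handed in when it is done.

Besides the shell and the picture viewer there is one more tool, called after "Call:" as name(argument=value, ...), one argument or row to a line, values as JSON. servo_tool: Moves the arm, as the interface text tells. Its arguments: {"type":"object","properties":{"deltas":{"type":"array","items":{"type":"object","properties":{"tx":{"type":"number"},"ty":{"type":"number"},"tz":{"type":"number"},"ax":{"type":"number"},"ay":{"type":"number"},"az":{"type":"number"},"claw":{"type":"number"}}}}},"required":["deltas"]}

```bash
mkdir -p pics
cat > h.py <<'E'
from station import *
import numpy as np, cv2
def w(cam,p):
    c=calibration(cam)
    return (np.array(c["cam_to_world"])@np.r_[p,1])[:3]
def ray(cam,uv,z):
    c=calibration(cam); T=np.array(c["cam_to_world"])
    d=T[:3,:3]@np.array([(uv[0]-c["cx"])/c["fx"],(uv[1]-c["cy"])/c["fy"],1]); o=T[:3,3]
    return o+d*(z-o[2])/d[2]
E
python3 - <<'E'
from h import *
for n in ("scene","top"): cv2.imwrite(f"pics/{n}0.png",capture(n))
for l in "base_large base_small cover_large cover_small pcb_main pcb_small battery_mid screwdriver flux_tin".split():
    print(l,[(np.round(w("top",r["xyz"]),3).tolist(),round(r["confidence"],2)) for r in recognise(l,"top")])
c=calibration("top");print(c["fx"],np.round(c["cam_to_world"],3).tolist());print(sense())
E
```

```text
base_large [([0.446, 0.193, 0.01], 0.92)]
base_small [([0.441, 0.018, 0.004], 0.59)]
cover_large [([0.639, 0.045, 0.03], 0.78), ([0.394, -0.173, 0.008], 0.61)]
cover_small [([0.642, 0.199, 0.028], 0.76), ([0.451, -0.216, 0.023], 0.33)]
pcb_main [([0.532, -0.172, 0.009], 0.95)]
pcb_small [([0.393, -0.171, 0.007], 0.55)]
battery_mid [([0.449, -0.214, 0.024], 0.79), ([0.776, -0.291, 0.018], 0.51)]
screwdriver [([0.775, 0.188, 0.015], 0.76)]
flux_tin [([0.619, -0.138, 0.017], 0.93)]
387.16442858742533 [[0.001, -0.995, 0.095, 0.511], [-1.0, 0.002, 0.028, -0.05], [-0.028, -0.095, -0.995, 0.892], [0.0, 0.0, 0.0, 1.0]]
{'time_s': 0.55, 'joints': array([ 8.79820283e+01,  2.20396057e+01,  4.50643883e-01, -3.04783210e-03,
       -6.84101648e+01, -1.48171599e+01]), 'joint_velocities': array([ 0.03715238, -0.06024817,  0.02837231,  0.0169853 , -0.01064465,
        0.04355151]), 'effort': array([-3.06978254e-04, -3.90144932e+01,  1.87493849e+01,  4.22173977e+00,
        1.52281020e-02, -3.32659886e-05]), 'tcp_pos': array([0.18096102, 0.59818724, 0.22255047]), 'ee_rot': array([[ 9.57136424e-01, -2.89637469e-01, -4.88952158e-05],
       [-2.89637469e-01, -9.57136425e-01,  1.69757561e-05],
       [-5.17162071e-05, -2.08622798e-06, -9.99999999e-01]]), 'wrist_force': array([0.24949995, 0.38308275, 0.61212166]), 'moment': array([-0.03588175, -0.01151729,  0.01596758]), 'gripper_force': 0.0, 'gripper_width': 1.0015109826169561}
```

View pics/top0.png

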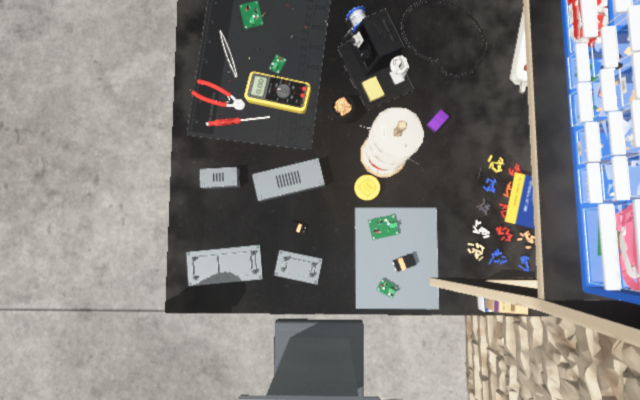

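View pics/scene0.png

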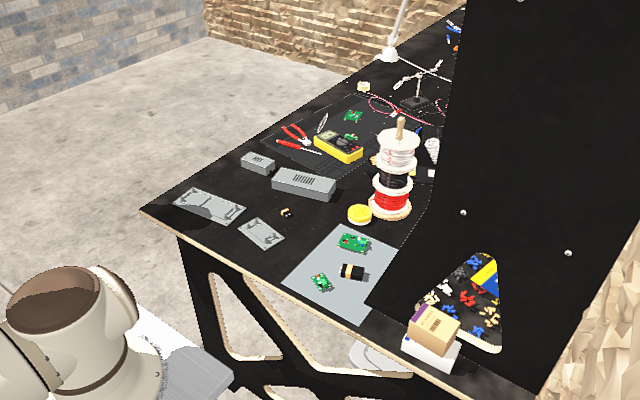

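Battery candidates in the top view are the black and copper one on the mat at (405,262), a small one at (300,228), and a purple one at (437,120). The mat one fits: it is not purple and it is the larger. I'll confirm it in a crop and measure the outlines.

```bash
cat >> h.py <<'E'
def tcam(s):  # wrist cam to world
    T=np.eye(4);T[:3,:3]=s["ee_rot"];T[:3,3]=s["tcp_pos"]
    return T@np.array(calibration("wrist")["hand_eye"])
def proj(cam,uv,z,T=None):
    c=calibration(cam); T=np.array(c["cam_to_world"]) if T is None else T
    uv=np.atleast_2d(uv).astype(float)
    d=np.c_[(uv[:,0]-c["cx"])/c["fx"],(uv[:,1]-c["cy"])/c["fy"],np.ones(len(uv))]@T[:3,:3].T; o=T[:3,3]
    return o+d*((z-o[2])/d[:,2])[:,None]
def rect(cam,mask,z,T=None):
    m=mask.astype(np.uint8); n,lab,st,_=cv2.connectedComponentsWithStats(m)
    m=(lab==1+np.argmax(st[1:,4])).astype(np.uint8)
    c=max(cv2.findContours(m,cv2.RETR_EXTERNAL,cv2.CHAIN_APPROX_NONE)[0],key=cv2.contourArea)[:,0]
    P=proj(cam,c,z,T)[:,:2]
    (x,y),(a,b),t=cv2.minAreaRect((P*1000).astype(np.float32))
    if a>b: a,b,t=b,a,t+90   # t: dir of a (short side); long = t+90
    return [round(v,1) for v in (x,y,a,b,(t+90+90)%180-90)]  # mm, mm, short,long, yaw of long axis
def go(x,y,z,yaw,s=None):
    """deltas for TCP to x,y,z(m), tool down with finger line (tool y) at yaw deg (mod 180)"""
    from scipy.spatial.transform import Rotation as R
    s=s or sense(); R0=s["ee_rot"]
    d=R0.T@(np.array([x,y,z])-s["tcp_pos"])*1000
    best=None
    for k in (0,180):
        a=np.radians(yaw+k); yy=np.array([np.cos(a),np.sin(a),0]); zz=np.array([0,0,-1.]); xx=np.cross(yy,zz)
        r=R.from_matrix(R0.T@np.c_[xx,yy,zz]).as_rotvec()
        print(k,"t",np.round(d,1),"a",np.round(r,3))
E
python3 - <<'E'
from h import *
im=capture("top"); cv2.imwrite("pics/crop.png",cv2.resize(im[100:320,280:450],None,fx=2.7,fy=2.7,interpolation=cv2.INTER_CUBIC))
H=dict(base_large=.004,base_small=.004,cover_large=.03,cover_small=.028,pcb_main=.01,pcb_small=.01,battery_mid=.0195,screwdriver=.01)
for l,z in H.items():
    for r in trace(l,"top"): print(l,round(r["confidence"],2),rect("top",r["mask"],z))
go(.43,.10,.34,90)
print(calibration("wrist"))
E
```

```text
base_large 0.85 [444.3, 192.7, 77.9, 170.9, -84.2]
cover_large 0.65 [636.4, 44.9, 66.3, 155.5, -76.9]
cover_small 0.8 [641.5, 202.5, 45.0, 87.1, -88.4]
pcb_main 0.62 [530.2, -169.3, 46.0, 59.7, -78.1]
pcb_main 0.33 [444.8, 190.9, 78.1, 170.1, -83.9]
pcb_small 0.54 [395.8, -175.3, 26.8, 38.5, 63.7]
battery_mid 0.8 [772.7, -295.1, 25.1, 48.5, -40.6]
battery_mid 0.56 [530.7, 24.2, 20.6, 35.0, 71.7]
battery_mid 0.54 [452.5, -212.7, 30.3, 51.8, -71.6]
screwdriver 0.67 [777.3, 200.5, 15.6, 83.1, -83.2]
0 t [ 382.7  404.8 -117.5] a [0.    0.    2.848]
180 t [ 382.7  404.8 -117.5] a [-0.     0.    -0.294]
{'fx': 303.9784851679866, 'fy': 303.9784851679866, 'cx': 316.82491946279265, 'cy': 194.78892621125246, 'hand_eye': array([[-7.80549325e-04, -9.68124104e-01, -2.50469778e-01,
         6.71260108e-02],
       [ 9.99999325e-01, -9.71339418e-04,  6.38114137e-04,
         3.39633190e-04],
       [-8.61064846e-04, -2.50469111e-01,  9.68124208e-01,
        -1.62498344e-01],
       [ 0.00000000e+00,  0.00000000e+00,  0.00000000e+00,
         1.00000000e+00]])}
```

View pics/crop.png

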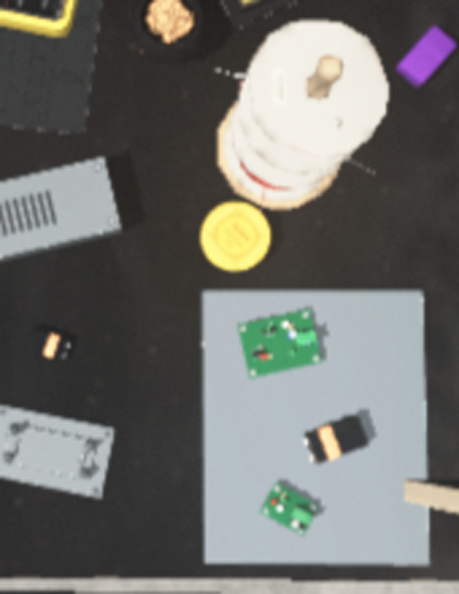

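The crop shows the mat battery, black with a copper band, at crop (338,438). The purple one at (427,55) and the tiny one at (60,345) are the decoys. Next I'll locate the side panel before moving.

Run:
```python
from h import *
print(np.round(calibration("scene")["cam_to_world"],3).tolist())
print(proj("top",[(430,280),(438,208),(438,307),(355,208)],0.0).round(3))
print(proj("scene",[(365,300),(365,325)],0.0).round(3))
```

```text
[[0.575, -0.502, 0.646, -0.136], [-0.818, -0.358, 0.449, -0.525], [0.006, -0.787, -0.617, 0.723], [0.0, 0.0, 0.0, 1.0]]
[[ 0.413 -0.274  0.   ]
 [ 0.575 -0.296  0.   ]
 [ 0.353 -0.29   0.   ]
 [ 0.576 -0.107  0.   ]]
[[ 0.412 -0.268  0.   ]
 [ 0.361 -0.298  0.   ]]
```

Call:
servo_tool(
  deltas=[
    {"tz": -117, "tx": 0, "ty": 0},
    {"tz": -117},
    {"tz": -117},
    {"tx": 383, "ty": 405, "tz": -117, "az": -0.294},
    {"tx": 383, "ty": 405, "tz": -117, "az": -0.294},
    {"tx": 383, "ty": 405, "tz": -117, "az": -0.294},
    {"tx": 383, "ty": 405, "tz": -117, "az": -0.294},
    {"tx": 383, "ty": 405, "tz": -117, "az": -0.294},
    {"tx": 383, "ty": 405, "tz": -117, "az": -0.294},
    {"tx": 383, "ty": 405, "tz": -117, "az": -0.294},
    {"tx": 383, "ty": 405, "tz": -117, "az": -0.294},
    {"tx": 383, "ty": 405, "tz": -117, "az": -0.294},
  ],
)

```text
schema error: expected keys tx, ty, tz, ax, ay, az, claw
```

The panel's front post stands at about (0.41, -0.27), so I'll keep the wrist camera on the +y side over the mat. First a wrist look at the bases and covers.

Run:
```python
from h import *
go(.50,.115,.20,-179)
```

```text
0 t [445.3 370.1  22.5] a [-0.    0.    1.26]
180 t [445.3 370.1  22.5] a [-0.    -0.    -1.882]
```

Call:
servo_tool(
  deltas=[
    {"tx": 445, "ty": 370, "tz": 0, "ax": 0, "ay": 0, "az": 1.26, "claw": 87},
    {"tx": 445, "ty": 370, "tz": 0, "ax": 0, "ay": 0, "az": 1.26, "claw": 87},
    {"tx": 445, "ty": 370, "tz": 0, "ax": 0, "ay": 0, "az": 1.26, "claw": 87},
    {"tx": 445, "ty": 370, "tz": 0, "ax": 0, "ay": 0, "az": 1.26, "claw": 87},
    {"tx": 445, "ty": 370, "tz": 0, "ax": 0, "ay": 0, "az": 1.26, "claw": 87},
    {"tx": 445, "ty": 370, "tz": 0, "ax": 0, "ay": 0, "az": 1.26, "claw": 87},
    {"tx": 445, "ty": 370, "tz": 0, "ax": 0, "ay": 0, "az": 1.26, "claw": 87},
    {"tx": 445, "ty": 370, "tz": 0, "ax": 0, "ay": 0, "az": 1.26, "claw": 87},
    {"tx": 445, "ty": 370, "tz": 0, "ax": 0, "ay": 0, "az": 1.26, "claw": 87},
    {"tx": 445, "ty": 370, "tz": 0, "ax": 0, "ay": 0, "az": 1.26, "claw": 87},
    {"tx": 445, "ty": 370, "tz": 0, "ax": 0, "ay": 0, "az": 1.26, "claw": 87},
    {"tx": 445, "ty": 370, "tz": 0, "ax": 0, "ay": 0, "az": 1.26, "claw": 87},
  ],
)

```text
time_s: 2.0
tcp_pos: [0.4571, 0.1791, 0.2231]
ee_rot: [[0.017, -1.0, 0.001], [-1.0, -0.017, 0.001], [-0.001, -0.001, -1.0]]
wrist_force: [0.7, 1.2, 0.6]
gripper_width: 0.999
gripper_force: 0.0
```

Call:
servo_tool(
  deltas=[
    {"tx": 0, "ty": 0, "tz": 20, "ax": 0, "ay": 0, "az": 0, "claw": 87},
    {"tx": 0, "ty": 0, "tz": 20, "ax": 0, "ay": 0, "az": 0, "claw": 87},
    {"tx": 0, "ty": 0, "tz": 20, "ax": 0, "ay": 0, "az": 0, "claw": 87},
  ],
)

```text
time_s: 2.25
tcp_pos: [0.456, 0.1801, 0.202]
ee_rot: [[0.016, -1.0, -0.002], [-1.0, -0.016, -0.001], [0.001, 0.002, -1.0]]
wrist_force: [1.0, -0.7, -0.1]
gripper_width: 0.997
gripper_force: 0.0
```

```bash
cat >> h.py <<'E'
H=dict(base_large=.004,base_small=.004,cover_large=.03,cover_small=.028,pcb_main=.01,pcb_small=.01,battery_mid=.0195)
def look(name,labels):
    s=sense();T=tcam(s);im=capture("wrist")
    for l in labels:
        for r in trace(l,"wrist")[:3]:
            print(l,round(r["confidence"],2),rect("wrist",r["mask"],H[l],T),int(r["mask"].sum()))
            c=max(cv2.findContours(r["mask"].astype(np.uint8),cv2.RETR_EXTERNAL,cv2.CHAIN_APPROX_NONE)[0],key=cv2.contourArea)
            im=cv2.drawContours(im.copy(),[c],-1,(0,0,255),1)
    cv2.imwrite(name,im); return s
E
python3 - <<'E'
from h import *
s=look("pics/w1.png","base_large base_small cover_large cover_small".split()); print(s["tcp_pos"],s["joints"],s["time_s"])
E
```

```text
base_large 0.9 [444.0, 190.9, 78.9, 165.4, -84.7] 8467
base_small 0.8 [442.0, 30.8, 59.8, 90.3, 78.7] 4602
cover_large 0.8 [629.2, 60.2, 72.8, 129.9, -76.5] 9044
cover_small 0.86 [637.2, 204.5, 55.3, 87.5, -86.6] 3178
[0.45598477 0.18014241 0.20197902] [ 4.05767107e+01  9.95037541e+00 -1.96818498e+01 -4.77449065e-03
 -6.05038716e+01 -3.96642797e+01] 2.25
```

View pics/w1.png

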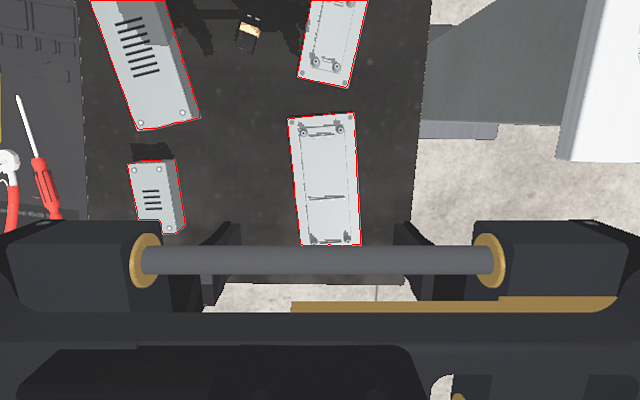

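Outlines match the bases and covers. The large base's dividing rib shows at (327,197), below the middle of the posts, so the battery bay is at the +y end. I'll raise and back off so all four show whole.

Call:
servo_tool(
  deltas=[
    {"tx": -70, "ty": -74, "tz": -110, "ax": 0, "ay": 0, "az": 0, "claw": 87},
    {"tx": -70, "ty": -74, "tz": -110, "ax": 0, "ay": 0, "az": 0, "claw": 87},
    {"tx": -70, "ty": -74, "tz": -110, "ax": 0, "ay": 0, "az": 0, "claw": 87},
    {"tx": -70, "ty": -74, "tz": -110, "ax": 0, "ay": 0, "az": 0, "claw": 87},
    {"tx": -70, "ty": -74, "tz": -110, "ax": 0, "ay": 0, "az": 0, "claw": 87},
    {"tx": -70, "ty": -74, "tz": -110, "ax": 0, "ay": 0, "az": 0, "claw": 87},
  ],
)

```text
time_s: 3.0
tcp_pos: [0.5292, 0.2537, 0.3131]
ee_rot: [[0.019, -1.0, 0.001], [-1.0, -0.019, 0.001], [-0.001, -0.001, -1.0]]
wrist_force: [0.2, 0.4, -1.3]
gripper_width: 1.002
gripper_force: 0.0
```

Run:
```python
from h import *
s=look("pics/w2.png","base_large base_small cover_large cover_small".split()); print(s["tcp_pos"],s["joints"],s["time_s"])
im=cv2.imread("pics/w2.png");cv2.imwrite("pics/w2c.png",cv2.resize(im[0:260,60:460],None,fx=2,fy=2,interpolation=cv2.INTER_CUBIC))
go(.46,-.03,.23,-180)
```

```text
base_large 0.69 [443.8, 194.3, 77.8, 170.4, -84.3] 5934
base_small 0.82 [445.6, 49.2, 51.4, 59.2, -10.1] 1518
cover_large 0.98 [627.6, 80.4, 65.9, 94.2, -76.4] 3507
cover_small 0.96 [640.6, 205.6, 48.4, 86.1, -86.6] 1986
[0.52917395 0.25374327 0.31314758] [ 4.14038475e+01  1.55175875e+01  3.86112332e+00 -2.83921953e-02
 -7.82469077e+01 -4.03254545e+01] 3.0
0 t [280.2  72.9  82.2] a [ 0.002 -0.001  0.017]
180 t [280.2  72.9  82.2] a [ 2.000e-03  2.000e-03 -3.124e+00]
```

View pics/w2c.png

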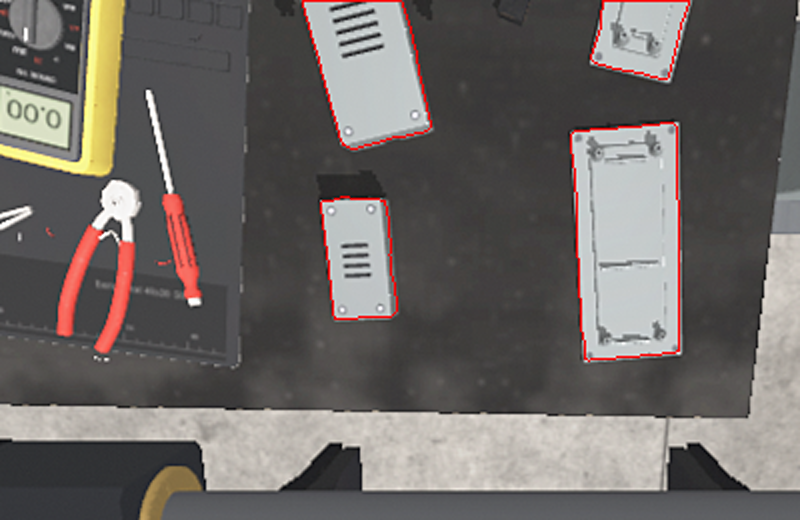

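Base_large is whole, with the rib at crop (632,262), between posts at 148 and 335, so the battery bay is at +y. The small cover is at (358,258). Next the mat, the small base and the large cover.

Call:
servo_tool(
  deltas=[
    {"tx": 250, "ty": 50, "tz": 60, "ax": 0, "ay": 0, "az": 0.017, "claw": 87},
    {"tx": 250, "ty": 50, "tz": 60, "ax": 0, "ay": 0, "az": 0.017, "claw": 87},
    {"tx": 250, "ty": 50, "tz": 60, "ax": 0, "ay": 0, "az": 0.017, "claw": 87},
    {"tx": 250, "ty": 50, "tz": 60, "ax": 0, "ay": 0, "az": 0.017, "claw": 87},
    {"tx": 250, "ty": 50, "tz": 60, "ax": 0, "ay": 0, "az": 0.017, "claw": 87},
    {"tx": 250, "ty": 50, "tz": 60, "ax": 0, "ay": 0, "az": 0.017, "claw": 87},
    {"tx": 250, "ty": 50, "tz": 60, "ax": 0, "ay": 0, "az": 0.017, "claw": 87},
    {"tx": 250, "ty": 50, "tz": 60, "ax": 0, "ay": 0, "az": 0.017, "claw": 87},
    {"tx": 250, "ty": 50, "tz": 60, "ax": 0, "ay": 0, "az": 0.017, "claw": 87},
  ],
)

```text
time_s: 4.0
tcp_pos: [0.4831, 0.0007, 0.2527]
ee_rot: [[-0.002, -1.0, 0.0], [-1.0, 0.002, -0.0], [0.0, -0.0, -1.0]]
wrist_force: [0.3, -0.6, 0.9]
gripper_width: 0.996
gripper_force: 0.0
```

Run:
```python
from h import *
s=look("pics/w3.png","base_small cover_large pcb_main pcb_small battery_mid".split()); print(s["tcp_pos"],s["joints"],s["time_s"])
im=cv2.imread("pics/w3.png");cv2.imwrite("pics/w3c.png",cv2.resize(im[0:260,60:460],None,fx=2,fy=2,interpolation=cv2.INTER_CUBIC))
```

```text
base_small 0.96 [440.6, 24.6, 59.0, 100.5, 78.6] 2957
base_small 0.47 [640.0, 205.0, 38.0, 38.3, 89.9] 274
cover_large 0.56 [636.4, 32.1, 71.3, 126.7, -76.0] 4662
pcb_main 0.84 [531.3, -168.7, 45.7, 62.9, -77.0] 2070
pcb_main 0.38 [447.2, -193.7, 13.7, 30.7, -0.1] 264
pcb_main 0.23 [644.3, 37.7, 76.7, 134.9, -76.5] 4803
pcb_small 0.62 [394.8, -174.8, 28.3, 42.2, 62.8] 887
pcb_small 0.56 [644.1, 37.2, 77.9, 137.1, -76.1] 4911
pcb_small 0.29 [636.4, 201.0, 33.5, 34.3, 89.9] 218
battery_mid 0.82 [446.8, -190.7, 13.4, 27.8, -0.1] 251
battery_mid 0.54 [529.6, 24.5, 19.5, 35.9, 71.7] 369
battery_mid 0.52 [446.8, 172.9, 44.1, 76.6, -0.1] 1535
[0.483148   0.00070513 0.25265079] [ 1.94020542e+01  6.76974835e+00 -1.58848157e+01  6.93772694e-03
 -6.73283451e+01 -1.94951228e+01] 4.0
```

View pics/w3c.png

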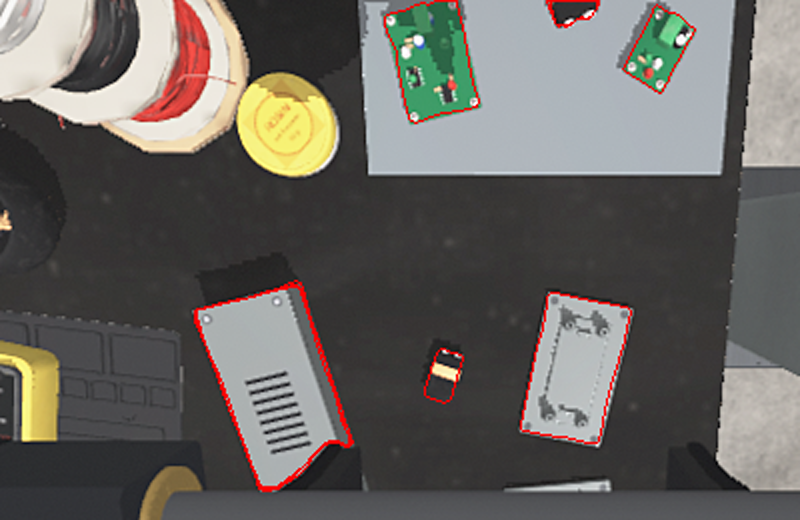

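Crop: small base at (575,368), large cover at (270,385), boards at (432,60) and (658,48). The mat battery is cut off at the top at (572,10), and the tiny decoy is at (443,375). I'll shift toward the mat for a full view.

Call:
servo_tool(
  deltas=[
    {"tx": 70, "ty": 20, "tz": 30, "ax": 0, "ay": 0, "az": 0, "claw": 87},
    {"tx": 70, "ty": 20, "tz": 30, "ax": 0, "ay": 0, "az": 0, "claw": 87},
    {"tx": 70, "ty": 20, "tz": 30, "ax": 0, "ay": 0, "az": 0, "claw": 87},
    {"tx": 70, "ty": 20, "tz": 30, "ax": 0, "ay": 0, "az": 0, "claw": 87},
  ],
)

```text
time_s: 4.63
tcp_pos: [0.4628, -0.0693, 0.2219]
ee_rot: [[-0.001, -1.0, -0.002], [-1.0, 0.001, -0.0], [0.0, 0.002, -1.0]]
wrist_force: [-0.4, -0.1, 0.2]
gripper_width: 0.998
gripper_force: 0.0
```

Run:
```python
from h import *
s=look("pics/w4.png","pcb_main pcb_small battery_mid".split()); print(s["tcp_pos"],s["joints"],s["time_s"])
im=cv2.imread("pics/w4.png");cv2.imwrite("pics/w4c.png",cv2.resize(im[0:220,200:500],None,fx=2.6,fy=2.6,interpolation=cv2.INTER_CUBIC))
```

```text
pcb_main 0.85 [531.3, -168.3, 46.1, 61.2, -77.5] 2140
pcb_small 0.88 [395.0, -174.7, 29.3, 40.5, 61.3] 899
battery_mid 0.63 [451.8, -211.4, 28.6, 50.7, -70.3] 1224
battery_mid 0.62 [526.0, 14.5, 18.1, 20.7, 71.8] 189
[ 0.4628307  -0.06933405  0.22190482] [ 1.14476648e+01  6.65689382e+00 -2.06238573e+01  2.95046354e-03
 -6.28146467e+01 -1.15341103e+01] 4.6333
```

View pics/w4c.png

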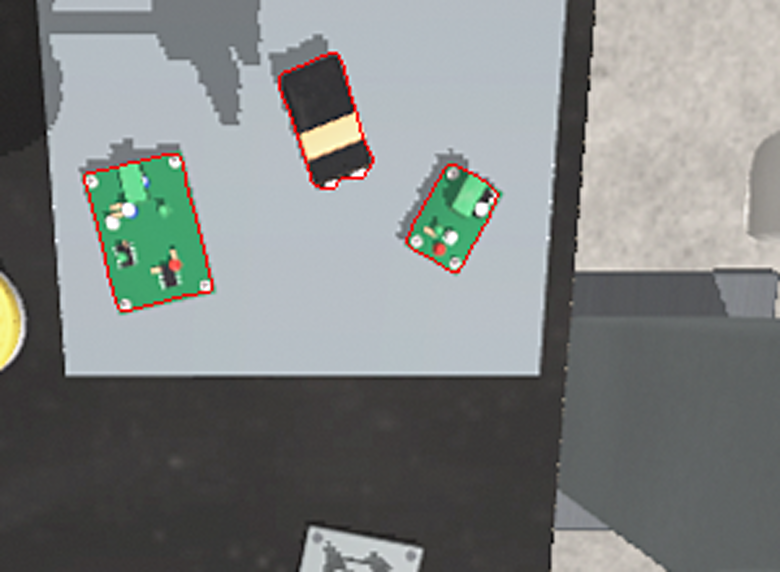

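The mat view is clear: pcb_main at crop (148,232), the battery with its studs toward me at (325,120), pcb_small at (452,218). I'll pick pcb_main first, with the claw at 64 to clear the tin.

Run:
```python
from h import *
go(.5313,-.1683,.055,-167.5)
go(.5313,-.1683,.004,-167.5)
print(proj("top",[(368,188)],.021))
```

```text
0 t [100.7 -66.6 168.2] a [-0.002 -0.    -0.217]
180 t [100.7 -66.6 168.2] a [-0.000e+00  2.000e-03  2.925e+00]
0 t [100.7 -66.5 219.2] a [-0.002 -0.    -0.217]
180 t [100.7 -66.5 219.2] a [-0.000e+00  2.000e-03  2.925e+00]
[[ 0.61923683 -0.13514816  0.021     ]]
```

Call:
servo_tool(
  deltas=[
    {"tx": 101, "ty": -66, "tz": 60, "ax": 0, "ay": 0, "az": -0.217, "claw": 64},
    {"tx": 101, "ty": -66, "tz": 60, "ax": 0, "ay": 0, "az": -0.217, "claw": 64},
    {"tx": 101, "ty": -66, "tz": 100, "ax": 0, "ay": 0, "az": -0.217, "claw": 64},
    {"tx": 101, "ty": -66, "tz": 168, "ax": 0, "ay": 0, "az": -0.217, "claw": 64},
    {"tx": 101, "ty": -66, "tz": 168, "ax": 0, "ay": 0, "az": -0.217, "claw": 64},
    {"tx": 101, "ty": -66, "tz": 168, "ax": 0, "ay": 0, "az": -0.217, "claw": 64},
    {"tx": 101, "ty": -66, "tz": 168, "ax": 0, "ay": 0, "az": -0.217, "claw": 64},
    {"tx": 101, "ty": -66, "tz": 168, "ax": 0, "ay": 0, "az": -0.217, "claw": 64},
  ],
)

```text
time_s: 5.5
tcp_pos: [0.5299, -0.1692, 0.0541]
ee_rot: [[0.217, -0.976, -0.002], [-0.976, -0.217, -0.0], [0.0, 0.002, -1.0]]
wrist_force: [0.8, 0.2, 0.4]
gripper_width: 0.741
gripper_force: 0.0
```

Run:
```python
from h import *
print(sense()["tcp_pos"]); go(.5313,-.1683,.004,-167.5)
```

```text
[ 0.52992821 -0.1692026   0.05410661]
0 t [-0.6 -1.6 50.1] a [ 0.002 -0.     0.   ]
180 t [-0.6 -1.6 50.1] a [ 0.000e+00  2.000e-03 -3.141e+00]
```

Good. Down, grip, lift.

Call:
servo_tool(
  deltas=[
    {"tx": 0, "ty": -1, "tz": 30, "ax": 0.002, "ay": 0, "az": 0, "claw": 64},
    {"tx": 0, "ty": -1, "tz": 45, "ax": 0.002, "ay": 0, "az": 0, "claw": 64},
    {"tx": 0, "ty": -1, "tz": 50, "ax": 0.002, "ay": 0, "az": 0, "claw": 64},
    {"tx": 0, "ty": -1, "tz": 50, "ax": 0.002, "ay": 0, "az": 0, "claw": 64},
    {"tx": 0, "ty": -1, "tz": 50, "ax": 0.002, "ay": 0, "az": 0, "claw": 40},
    {"tx": 0, "ty": -1, "tz": 50, "ax": 0.002, "ay": 0, "az": 0, "claw": 40},
    {"tx": 0, "ty": -1, "tz": 50, "ax": 0.002, "ay": 0, "az": 0, "claw": 40},
    {"tx": 0, "ty": -1, "tz": 50, "ax": 0.002, "ay": 0, "az": 0, "claw": 40},
    {"tx": 0, "ty": -1, "tz": 50, "ax": 0.002, "ay": 0, "az": 0, "claw": 40},
    {"tx": 0, "ty": -1, "tz": 50, "ax": 0.002, "ay": 0, "az": 0, "claw": 40},
  ],
)

```text
time_s: 6.33
tcp_pos: [0.5313, -0.1695, 0.0057]
ee_rot: [[0.216, -0.976, 0.004], [-0.976, -0.216, 0.0], [0.001, -0.004, -1.0]]
wrist_force: [-1.2, 0.9, 5.5]
gripper_width: 0.511
gripper_force: 30.0
```

Call:
servo_tool(
  deltas=[
    {"tx": 0, "ty": 0, "tz": -20, "ax": 0, "ay": 0, "az": 0, "claw": 40},
    {"tx": 0, "ty": 0, "tz": -50, "ax": 0, "ay": 0, "az": 0, "claw": 40},
    {"tx": 0, "ty": 0, "tz": -80, "ax": 0, "ay": 0, "az": 0, "claw": 40},
    {"tx": 0, "ty": 0, "tz": -80, "ax": 0, "ay": 0, "az": 0, "claw": 40},
  ],
)

```text
time_s: 6.67
tcp_pos: [0.5342, -0.1702, 0.0904]
ee_rot: [[0.217, -0.976, 0.013], [-0.976, -0.217, -0.002], [0.004, -0.013, -1.0]]
wrist_force: [1.2, 0.1, 0.8]
gripper_width: 0.509
gripper_force: 30.0
```

Run:
```python
from h import *
print(sense()["tcp_pos"],sense()["gripper_width"]*87)
c=np.array([.444,.1935]); a=np.radians(95.7); yv=np.array([np.cos(a),np.sin(a)])
p=c-.024*yv; print(p); go(p[0],p[1],.06,-174.3); go(p[0],p[1],.009,-174.3)
```

```text
[ 0.53423135 -0.17019882  0.09042172] 44.270274956406936
[0.44638367 0.16961867]
0 t [-350.9   12.5   28.7] a [-0.013 -0.004  0.119]
180 t [-350.9   12.5   28.7] a [ 0.006 -0.02  -3.023]
0 t [-351.1   13.1   79.7] a [-0.013 -0.004  0.119]
180 t [-351.1   13.1   79.7] a [ 0.006 -0.02  -3.023]
```

Board held, at 44 mm opening. Carry it to the large base's board bay.

Call:
servo_tool(
  deltas=[
    {"tx": -351, "ty": 12, "tz": 0, "ax": -0.013, "ay": -0.004, "az": 0.119, "claw": 40},
    {"tx": -351, "ty": 12, "tz": 0, "ax": -0.013, "ay": -0.004, "az": 0.119, "claw": 40},
    {"tx": -351, "ty": 12, "tz": 0, "ax": -0.013, "ay": -0.004, "az": 0.119, "claw": 40},
    {"tx": -351, "ty": 12, "tz": 0, "ax": -0.013, "ay": -0.004, "az": 0.119, "claw": 40},
    {"tx": -351, "ty": 12, "tz": 0, "ax": -0.013, "ay": -0.004, "az": 0.119, "claw": 40},
    {"tx": -351, "ty": 12, "tz": 0, "ax": -0.013, "ay": -0.004, "az": 0.119, "claw": 40},
    {"tx": -351, "ty": 12, "tz": 0, "ax": -0.013, "ay": -0.004, "az": 0.119, "claw": 40},
    {"tx": -351, "ty": 12, "tz": 0, "ax": -0.013, "ay": -0.004, "az": 0.119, "claw": 40},
    {"tx": -351, "ty": 12, "tz": 0, "ax": -0.013, "ay": -0.004, "az": 0.119, "claw": 40},
    {"tx": -351, "ty": 12, "tz": 28, "ax": -0.013, "ay": -0.004, "az": 0.119, "claw": 40},
    {"tx": -351, "ty": 12, "tz": 28, "ax": -0.013, "ay": -0.004, "az": 0.119, "claw": 40},
    {"tx": -351, "ty": 12, "tz": 28, "ax": -0.013, "ay": -0.004, "az": 0.119, "claw": 40},
  ],
)

```text
time_s: 7.67
tcp_pos: [0.4418, 0.1699, 0.0555]
ee_rot: [[0.098, -0.995, -0.015], [-0.995, -0.098, -0.0], [-0.001, 0.015, -1.0]]
wrist_force: [0.4, 0.3, 0.4]
gripper_width: 0.504
gripper_force: 30.0
```

Run:
```python
from h import *
print(sense()["tcp_pos"],sense()["gripper_width"]*87)
go(.4464,.1696,.011,-174.3)
im=capture("top"); a=cv2.resize(im[220:310,170:280],(800,654),interpolation=cv2.INTER_CUBIC)[:600]
for r in trace("pcb_main","top"): print(r["confidence"],rect("top",r["mask"],.065))
```

```text
[0.44176998 0.16988124 0.05553874] 43.84506799856765
0 t [ 0.8 -5.2 44.5] a [ 0.015  0.001 -0.001]
180 t [ 0.8 -5.2 44.5] a [ 2.00e-03 -2.30e-02  3.14e+00]
0.6 [443.6, 145.6, 16.0, 42.9, 5.1]
```

Call:
servo_tool(
  deltas=[
    {"tx": 0, "ty": 0, "tz": 0, "ax": 0, "ay": 0, "az": 0, "claw": 40},
    {"tx": 0, "ty": 0, "tz": 0, "ax": 0, "ay": 0, "az": 0, "claw": 40},
    {"tx": 0, "ty": 0, "tz": 0, "ax": 0, "ay": 0, "az": 0, "claw": 40},
  ],
)

```text
time_s: 8.02
tcp_pos: [0.4435, 0.1704, 0.0572]
ee_rot: [[0.097, -0.995, -0.01], [-0.995, -0.097, 0.003], [-0.004, 0.01, -1.0]]
wrist_force: [0.0, 0.4, -0.1]
gripper_width: 0.512
gripper_force: 30.0
```

Run:
```python
from h import *
print(sense()["tcp_pos"],sense()["gripper_width"]*87)
go(.4464,.1696,.011,-174.3)
```

```text
[0.44351504 0.1703749  0.05721361] 44.56994662070396
0 t [ 1.2 -3.3 46.2] a [ 0.01   0.004 -0.003]
180 t [ 1.2 -3.3 46.2] a [ 0.007 -0.016  3.139]
```

Call:
servo_tool(
  deltas=[
    {"tx": 1, "ty": -3, "tz": 20, "ax": 0.01, "ay": 0.003, "az": 0, "claw": 40},
    {"tx": 1, "ty": -3, "tz": 34, "ax": 0.01, "ay": 0.003, "az": 0, "claw": 40},
    {"tx": 1, "ty": -3, "tz": 40, "ax": 0.01, "ay": 0.003, "az": 0, "claw": 40},
    {"tx": 1, "ty": -3, "tz": 40, "ax": 0.01, "ay": 0.003, "az": 0, "claw": 40},
    {"tx": 1, "ty": -3, "tz": 43, "ax": 0.01, "ay": 0.003, "az": 0, "claw": 40},
    {"tx": 1, "ty": -3, "tz": 45, "ax": 0.01, "ay": 0.003, "az": 0, "claw": 40},
    {"tx": 1, "ty": -3, "tz": 45, "ax": 0.01, "ay": 0.003, "az": 0, "claw": 40},
    {"tx": 1, "ty": -3, "tz": 45, "ax": 0.01, "ay": 0.003, "az": 0, "claw": 40},
  ],
)

```text
time_s: 8.68
tcp_pos: [0.4459, 0.1704, 0.0119]
ee_rot: [[0.098, -0.995, -0.001], [-0.995, -0.098, 0.001], [-0.001, 0.0, -1.0]]
wrist_force: [-0.0, -0.1, 0.4]
gripper_width: 0.511
gripper_force: 30.0
```

No contact yet, so I'll creep down.

Call:
servo_tool(
  deltas=[
    {"tx": 0, "ty": 0, "tz": 1, "ax": 0, "ay": 0, "az": 0, "claw": 40},
    {"tx": 0, "ty": 0, "tz": 1.5, "ax": 0, "ay": 0, "az": 0, "claw": 40},
    {"tx": 0, "ty": 0, "tz": 2, "ax": 0, "ay": 0, "az": 0, "claw": 40},
    {"tx": 0, "ty": 0, "tz": 2, "ax": 0, "ay": 0, "az": 0, "claw": 40},
  ],
)

```text
time_s: 9.02
tcp_pos: [0.446, 0.1704, 0.0107]
ee_rot: [[0.099, -0.995, -0.0], [-0.995, -0.099, 0.001], [-0.001, 0.0, -1.0]]
wrist_force: [-1.8, -0.9, 7.4]
gripper_width: 0.507
gripper_force: 30.0
```

Contact. Release and lift.

Call:
servo_tool(
  deltas=[
    {"tx": 0, "ty": 0, "tz": -0.5, "ax": 0, "ay": 0, "az": 0, "claw": 54},
    {"tx": 0, "ty": 0, "tz": -0.5, "ax": 0, "ay": 0, "az": 0, "claw": 54},
    {"tx": 0, "ty": 0, "tz": -0.5, "ax": 0, "ay": 0, "az": 0, "claw": 54},
    {"tx": 0, "ty": 0, "tz": -25, "ax": 0, "ay": 0, "az": 0, "claw": 54},
    {"tx": 0, "ty": 0, "tz": -70, "ax": 0, "ay": 0, "az": 0, "claw": 54},
    {"tx": 0, "ty": 0, "tz": -120, "ax": 0, "ay": 0, "az": 0, "claw": 54},
    {"tx": 0, "ty": 0, "tz": -160, "ax": 0, "ay": 0, "az": 0, "claw": 54},
    {"tx": -60, "ty": 0, "tz": -160, "ax": 0, "ay": 0, "az": 0, "claw": 54},
    {"tx": -60, "ty": 0, "tz": -160, "ax": 0, "ay": 0, "az": 0, "claw": 54},
    {"tx": -60, "ty": 0, "tz": -160, "ax": 0, "ay": 0, "az": 0, "claw": 54},
  ],
)

```text
time_s: 9.85
tcp_pos: [0.4408, 0.2331, 0.1712]
ee_rot: [[0.101, -0.995, 0.002], [-0.995, -0.101, 0.004], [-0.004, -0.003, -1.0]]
wrist_force: [0.5, -0.0, -0.3]
gripper_width: 0.625
gripper_force: 0.0
```

Run:
```python
from h import *
H["pcb_main"]=.015
s=look("pics/w5.png","base_large pcb_main".split()); print(s["tcp_pos"],s["joints"],s["time_s"])
im=cv2.imread("pics/w5.png");cv2.imwrite("pics/w5c.png",cv2.resize(im[0:260,240:460],None,fx=2.3,fy=2.3,interpolation=cv2.INTER_CUBIC))
im=capture("top")
for l in ("base_large","pcb_main"): print([rect("top",r["mask"],H[l]) for r in trace(l,"top")])
go(.46,.12,.26,-195); print(proj("top",[(430,280)],.0))
```

```text
base_large 0.58 [443.5, 194.8, 79.6, 171.5, -84.3] 8928
pcb_main 0.75 [444.8, 171.1, 45.8, 61.6, -84.8] 2770
[0.44077966 0.23305965 0.17122427] [ 46.52342001  12.32704137 -21.47110257  -0.06864285 -55.94175063
 -40.70719781] 9.85
[[443.3, 192.6, 79.6, 171.0, -84.4]]
[[444.6, 169.8, 47.7, 62.2, -84.2]]
0 t [110.2  -9.5 -91.2] a [ 0.003 -0.001  0.359]
180 t [110.2  -9.5 -91.2] a [ 2.000e-03  4.000e-03 -2.783e+00]
[[ 0.41284437 -0.27399753  0.        ]]
```

View pics/w5c.png

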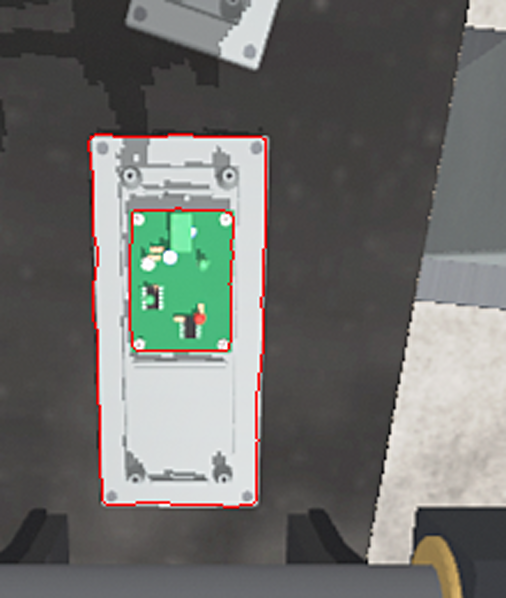

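pcb_main sits in its bay, at about base y -23 and yaw within 1°. The post tops and rib are clear and the battery bay is empty. Next is the battery, with the tool flipped so the camera is away from the panel.

Call:
servo_tool(
  deltas=[
    {"tx": 300, "ty": 0, "tz": 0, "ax": 0, "ay": 0, "az": 1.45, "claw": 42},
    {"tx": 300, "ty": 0, "tz": 0, "ax": 0, "ay": 0, "az": 1.45, "claw": 42},
    {"tx": 300, "ty": 0, "tz": 0, "ax": 0, "ay": 0, "az": 1.45, "claw": 42},
    {"tx": 300, "ty": 0, "tz": 0, "ax": 0, "ay": 0, "az": 1.45, "claw": 42},
    {"tx": 300, "ty": 0, "tz": 0, "ax": 0, "ay": 0, "az": 1.45, "claw": 42},
    {"tx": 300, "ty": 0, "tz": 0, "ax": 0, "ay": 0, "az": 1.45, "claw": 42},
    {"tx": 300, "ty": 0, "tz": 0, "ax": 0, "ay": 0, "az": 1.45, "claw": 42},
    {"tx": 300, "ty": 0, "tz": 0, "ax": 0, "ay": 0, "az": 1.45, "claw": 42},
    {"tx": 300, "ty": 0, "tz": 0, "ax": 0, "ay": 0, "az": 1.45, "claw": 42},
    {"tx": 300, "ty": 0, "tz": 0, "ax": 0, "ay": 0, "az": 1.45, "claw": 42},
    {"tx": 300, "ty": 0, "tz": 0, "ax": 0, "ay": 0, "az": 1.45, "claw": 42},
    {"tx": 300, "ty": 0, "tz": 0, "ax": 0, "ay": 0, "az": 1.45, "claw": 42},
  ],
)

```text
time_s: 11.15
tcp_pos: [0.4686, -0.0698, 0.1689]
ee_rot: [[-0.978, -0.21, -0.003], [-0.21, 0.978, 0.0], [0.002, 0.001, -1.0]]
wrist_force: [0.7, -0.0, -0.2]
gripper_width: 0.487
gripper_force: 0.0
```

Run:
```python
from h import *
print(sense()["tcp_pos"],sense()["joints"])
go(.4496,-.2052,.16,16)
```

```text
[ 0.46860529 -0.06982192  0.16886669] [ 1.12124085e+01  1.02745924e+01 -2.45728706e+01 -4.36467057e-02
 -5.52957802e+01 -8.90730008e+01]
0 t [  47.  -128.4    8.9] a [-1.000e-03 -3.000e-03  1.503e+00]
180 t [  47.  -128.4    8.9] a [ 3.000e-03 -1.000e-03 -1.639e+00]
```

Call:
servo_tool(
  deltas=[
    {"tx": 47, "ty": -128, "tz": 0, "ax": 0, "ay": 0, "az": 1.5, "claw": 42},
    {"tx": 47, "ty": -128, "tz": 0, "ax": 0, "ay": 0, "az": 1.5, "claw": 42},
    {"tx": 47, "ty": -128, "tz": 0, "ax": 0, "ay": 0, "az": 1.5, "claw": 42},
    {"tx": 47, "ty": -128, "tz": 0, "ax": 0, "ay": 0, "az": 1.5, "claw": 42},
    {"tx": 47, "ty": -128, "tz": 0, "ax": 0, "ay": 0, "az": 1.5, "claw": 42},
    {"tx": 47, "ty": -128, "tz": 0, "ax": 0, "ay": 0, "az": 1.5, "claw": 42},
    {"tx": 47, "ty": -128, "tz": 0, "ax": 0, "ay": 0, "az": 1.5, "claw": 42},
    {"tx": 47, "ty": -128, "tz": 0, "ax": 0, "ay": 0, "az": 1.5, "claw": 42},
    {"tx": 47, "ty": -128, "tz": 0, "ax": 0, "ay": 0, "az": 1.5, "claw": 42},
    {"tx": 47, "ty": -128, "tz": 0, "ax": 0, "ay": 0, "az": 1.5, "claw": 42},
    {"tx": 47, "ty": -128, "tz": 0, "ax": 0, "ay": 0, "az": 1.5, "claw": 42},
    {"tx": 47, "ty": -128, "tz": 0, "ax": 0, "ay": 0, "az": 1.5, "claw": 42},
  ],
)

```text
time_s: 12.15
tcp_pos: [0.4504, -0.2045, 0.1689]
ee_rot: [[-0.278, 0.96, -0.003], [0.96, 0.278, 0.0], [0.001, -0.002, -1.0]]
wrist_force: [-0.2, 1.0, 0.7]
gripper_width: 0.486
gripper_force: 0.0
```

Call:
servo_tool(
  deltas=[
    {"tx": 0, "ty": 0, "tz": 0, "ax": 0, "ay": 0, "az": 0, "claw": 42},
    {"tx": 0, "ty": 0, "tz": 0, "ax": 0, "ay": 0, "az": 0, "claw": 42},
    {"tx": 0, "ty": 0, "tz": 0, "ax": 0, "ay": 0, "az": 0, "claw": 42},
  ],
)

```text
time_s: 12.4
tcp_pos: [0.4508, -0.2042, 0.1691]
ee_rot: [[-0.288, 0.958, -0.002], [0.958, 0.288, 0.0], [0.001, -0.002, -1.0]]
wrist_force: [-0.2, -0.4, -0.8]
gripper_width: 0.478
gripper_force: 0.0
```

Run:
```python
from h import *
print(sense()["tcp_pos"],sense()["joints"],sense()["wrist_force"])
go(.4496,-.2052,.005,17)
for n in ("top","scene"):
    im=capture(n)
    cv2.imwrite(f"pics/{n}6.png",im)
a=cv2.resize(cv2.imread("pics/scene6.png")[180:340,230:480],None,fx=2,fy=2); b=cv2.resize(cv2.imread("pics/top6.png")[190:320,330:580],None,fx=2,fy=2)
cv2.imwrite("pics/m6.png",np.vstack([a,b]))
```

```text
[ 0.45080162 -0.20419701  0.16914157] [-5.53869013e+00  1.22703503e+01 -2.19084164e+01 -1.50653058e-02
 -5.59290057e+01 -1.57741522e+02] [-0.18478664 -0.39341309 -0.80743943]
0 t [ -0.8  -1.2 164.1] a [-0.002 -0.001 -0.005]
180 t [ -0.8  -1.2 164.1] a [-1.000e-03  3.000e-03  3.137e+00]
```

View pics/m6.png

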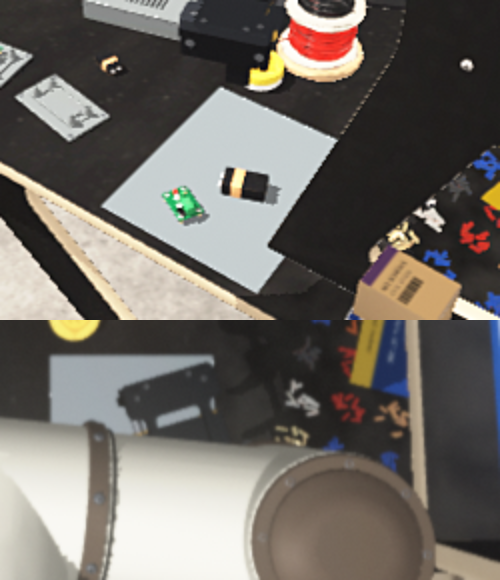

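The panel turns out to be a sheet running to the right from its edge at (0.413, -0.273). That leaves about 17 mm to the gripper body for this grasp. The crop shows the battery and small board free at (245,185) and (183,203). Descend.

Call:
servo_tool(
  deltas=[
    {"tx": -1, "ty": -1, "tz": 40, "ax": 0, "ay": 0, "az": 0, "claw": 42},
    {"tx": -1, "ty": -1, "tz": 80, "ax": 0, "ay": 0, "az": 0, "claw": 42},
    {"tx": -1, "ty": -1, "tz": 115, "ax": 0, "ay": 0, "az": 0, "claw": 42},
    {"tx": -1, "ty": -1, "tz": 140, "ax": 0, "ay": 0, "az": 0, "claw": 42},
    {"tx": -1, "ty": -1, "tz": 156, "ax": 0, "ay": 0, "az": 0, "claw": 42},
    {"tx": -1, "ty": -1, "tz": 163, "ax": 0, "ay": 0, "az": 0, "claw": 42},
    {"tx": -1, "ty": -1, "tz": 163, "ax": 0, "ay": 0, "az": 0, "claw": 42},
    {"tx": -1, "ty": -1, "tz": 163, "ax": 0, "ay": 0, "az": 0, "claw": 20},
    {"tx": -1, "ty": -1, "tz": 163, "ax": 0, "ay": 0, "az": 0, "claw": 20},
    {"tx": -1, "ty": -1, "tz": 163, "ax": 0, "ay": 0, "az": 0, "claw": 20},
    {"tx": -1, "ty": -1, "tz": 163, "ax": 0, "ay": 0, "az": 0, "claw": 20},
    {"tx": -1, "ty": -1, "tz": 163, "ax": 0, "ay": 0, "az": 0, "claw": 20},
  ],
)

```text
time_s: 13.5
tcp_pos: [0.4512, -0.2053, 0.0077]
ee_rot: [[-0.286, 0.958, 0.001], [0.958, 0.286, -0.0], [-0.001, 0.001, -1.0]]
wrist_force: [-1.1, 0.9, 4.5]
gripper_width: 0.3
gripper_force: 29.8
```

Call:
servo_tool(
  deltas=[
    {"tx": 0, "ty": 0, "tz": -30, "ax": 0, "ay": 0, "az": 0, "claw": 20},
    {"tx": 0, "ty": 0, "tz": -70, "ax": 0, "ay": 0, "az": 0, "claw": 20},
    {"tx": 0, "ty": 0, "tz": -110, "ax": 0, "ay": 0, "az": 0, "claw": 20},
    {"tx": 180, "ty": 0, "tz": -110, "ax": 0, "ay": 0, "az": -1.1, "claw": 20},
    {"tx": 180, "ty": 0, "tz": -110, "ax": 0, "ay": 0, "az": -1.1, "claw": 20},
    {"tx": 180, "ty": 0, "tz": -110, "ax": 0, "ay": 0, "az": -1.1, "claw": 20},
    {"tx": 180, "ty": 0, "tz": -110, "ax": 0, "ay": 0, "az": -1.1, "claw": 20},
    {"tx": 180, "ty": 0, "tz": -110, "ax": 0, "ay": 0, "az": -1.1, "claw": 20},
    {"tx": 180, "ty": 0, "tz": -110, "ax": 0, "ay": 0, "az": -1.1, "claw": 20},
    {"tx": 180, "ty": 0, "tz": -110, "ax": 0, "ay": 0, "az": -1.1, "claw": 20},
    {"tx": 180, "ty": 0, "tz": -110, "ax": 0, "ay": 0, "az": -1.1, "claw": 20},
    {"tx": 180, "ty": 0, "tz": -110, "ax": 0, "ay": 0, "az": -1.1, "claw": 20},
  ],
)

```text
time_s: 14.5
tcp_pos: [0.3988, -0.0324, 0.1168]
ee_rot: [[-0.985, 0.174, -0.001], [0.174, 0.985, 0.001], [0.001, 0.001, -1.0]]
wrist_force: [-0.1, -0.2, -1.2]
gripper_width: 0.297
gripper_force: 29.8
```

Run:
```python
from h import *
s=sense();print(s["tcp_pos"],s["joints"],s["gripper_width"]*87,s["gripper_force"])
go(.4399,.2290,.085,-174.3)
```

```text
[ 0.39883875 -0.03235489  0.11680235] [ 1.88573008e+01  6.97436034e+00 -3.79596731e+01 -7.18190177e-02
 -4.50806214e+01 -1.18813165e+02] 25.816720869693143 29.758069217205048
0 t [  5.  264.5  32. ] a [ 1.000e-03  0.000e+00 -1.845e+00]
180 t [  5.  264.5  32. ] a [ 0.000e+00 -1.000e-03  1.297e+00]
```

Call:
servo_tool(
  deltas=[
    {"tx": 5, "ty": 264, "tz": 0, "ax": 0, "ay": 0, "az": -1.845, "claw": 20},
    {"tx": 5, "ty": 264, "tz": 0, "ax": 0, "ay": 0, "az": -1.845, "claw": 20},
    {"tx": 5, "ty": 264, "tz": 0, "ax": 0, "ay": 0, "az": -1.845, "claw": 20},
    {"tx": 5, "ty": 264, "tz": 0, "ax": 0, "ay": 0, "az": -1.845, "claw": 20},
    {"tx": 5, "ty": 264, "tz": 0, "ax": 0, "ay": 0, "az": -1.845, "claw": 20},
    {"tx": 5, "ty": 264, "tz": 0, "ax": 0, "ay": 0, "az": -1.845, "claw": 20},
    {"tx": 5, "ty": 264, "tz": 0, "ax": 0, "ay": 0, "az": -1.845, "claw": 20},
    {"tx": 5, "ty": 264, "tz": 0, "ax": 0, "ay": 0, "az": -1.845, "claw": 20},
    {"tx": 5, "ty": 264, "tz": 0, "ax": 0, "ay": 0, "az": -1.845, "claw": 20},
    {"tx": 5, "ty": 264, "tz": 0, "ax": 0, "ay": 0, "az": -1.845, "claw": 20},
    {"tx": 5, "ty": 264, "tz": 0, "ax": 0, "ay": 0, "az": -1.845, "claw": 20},
    {"tx": 5, "ty": 264, "tz": 0, "ax": 0, "ay": 0, "az": -1.845, "claw": 20},
  ],
)

```text
time_s: 15.5
tcp_pos: [0.4414, 0.2279, 0.1166]
ee_rot: [[-0.243, -0.97, -0.001], [-0.97, 0.243, 0.001], [-0.0, 0.001, -1.0]]
wrist_force: [0.4, -0.6, -0.3]
gripper_width: 0.297
gripper_force: 29.8
```

Run:
```python
from h import *
s=sense();print(s["tcp_pos"],s["joints"],s["gripper_width"]*87,s["gripper_force"])
go(.4399,.2290,.05,-174.3)
```

```text
[0.44144849 0.22791071 0.11664294] [ 46.02047598  15.99892161 -25.6487529   -0.10008447 -48.38148407
 -60.02716537] 25.837141761923192 29.757380783557892
0 t [-0.7  1.7 66.6] a [ 0.001  0.    -0.345]
180 t [-0.7  1.7 66.6] a [ 1.000e-03 -2.000e-03  2.796e+00]
```

Call:
servo_tool(
  deltas=[
    {"tx": -1, "ty": 1.5, "tz": 40, "ax": 0, "ay": 0, "az": -0.345, "claw": 20},
    {"tx": -1, "ty": 1.5, "tz": 66, "ax": 0, "ay": 0, "az": -0.345, "claw": 20},
    {"tx": -1, "ty": 1.5, "tz": 66, "ax": 0, "ay": 0, "az": -0.345, "claw": 20},
    {"tx": -1, "ty": 1.5, "tz": 66, "ax": 0, "ay": 0, "az": -0.345, "claw": 20},
    {"tx": -1, "ty": 1.5, "tz": 66, "ax": 0, "ay": 0, "az": -0.345, "claw": 20},
    {"tx": -1, "ty": 1.5, "tz": 66, "ax": 0, "ay": 0, "az": -0.345, "claw": 20},
  ],
)

```text
time_s: 16.0
tcp_pos: [0.441, 0.2298, 0.0514]
ee_rot: [[0.091, -0.996, 0.0], [-0.996, -0.091, 0.002], [-0.002, -0.001, -1.0]]
wrist_force: [0.9, -0.5, -0.3]
gripper_width: 0.3
gripper_force: 29.8
```

Run:
```python
from h import *
s=sense();print(s["tcp_pos"],s["gripper_width"]*87)
go(.4399,.2290,.0135,-174.3)
im=capture("top")
for r in trace("battery_mid","top"): print(r["confidence"],rect("top",r["mask"],.06))
```

```text
[0.44100898 0.22983525 0.05141603] 26.05908819163484
0 t [ 0.8  1.2 37.9] a [-0.001  0.002 -0.008]
180 t [ 0.8  1.2 37.9] a [3.000e-03 1.000e-03 3.133e+00]
0.69 [760.7, -284.7, 27.7, 49.2, -45.1]
0.61 [441.8, 214.0, 8.6, 23.4, 1.7]
0.45 [530.2, 22.1, 14.2, 27.9, 71.7]
0.4 [632.3, 41.1, 64.3, 149.7, -76.6]
```

Call:
servo_tool(
  deltas=[
    {"tx": 1, "ty": 1, "tz": 22, "ax": 0, "ay": 0, "az": -0.005, "claw": 20},
    {"tx": 1, "ty": 1, "tz": 32, "ax": 0, "ay": 0, "az": -0.005, "claw": 20},
    {"tx": 1, "ty": 1, "tz": 35, "ax": 0, "ay": 0, "az": -0.005, "claw": 20},
    {"tx": 1, "ty": 1, "tz": 37, "ax": 0, "ay": 0, "az": -0.005, "claw": 20},
    {"tx": 1, "ty": 1, "tz": 38, "ax": 0, "ay": 0, "az": -0.005, "claw": 20},
    {"tx": 1, "ty": 1, "tz": 38, "ax": 0, "ay": 0, "az": -0.005, "claw": 20},
  ],
)

```text
time_s: 16.6
tcp_pos: [0.4399, 0.2286, 0.0131]
ee_rot: [[0.098, -0.995, -0.0], [-0.995, -0.098, 0.001], [-0.001, 0.0, -1.0]]
wrist_force: [0.2, 0.6, -0.5]
gripper_width: 0.295
gripper_force: 29.8
```

Call:
servo_tool(
  deltas=[
    {"tx": 0, "ty": 0, "tz": 1, "ax": 0, "ay": 0, "az": 0, "claw": 20},
    {"tx": 0, "ty": 0, "tz": 1.5, "ax": 0, "ay": 0, "az": 0, "claw": 20},
    {"tx": 0, "ty": 0, "tz": 1.5, "ax": 0, "ay": 0, "az": 0, "claw": 20},
    {"tx": 0, "ty": 0, "tz": 1.5, "ax": 0, "ay": 0, "az": 0, "claw": 20},
  ],
)

```text
time_s: 16.93
tcp_pos: [0.44, 0.2288, 0.0127]
ee_rot: [[0.098, -0.995, 0.0], [-0.995, -0.098, 0.002], [-0.002, -0.001, -1.0]]
wrist_force: [-2.8, 0.5, 6.9]
gripper_width: 0.3
gripper_force: 29.8
```

Contact, at the height expected for lying flat. Release and back off toward +y to look.

Call:
servo_tool(
  deltas=[
    {"tx": 0, "ty": 0, "tz": 0, "ax": 0, "ay": 0, "az": 0, "claw": 38},
    {"tx": 0, "ty": 0, "tz": 0, "ax": 0, "ay": 0, "az": 0, "claw": 38},
    {"tx": 0, "ty": 0, "tz": 0, "ax": 0, "ay": 0, "az": 0, "claw": 38},
    {"tx": 0, "ty": 0, "tz": -30, "ax": 0, "ay": 0, "az": 0, "claw": 38},
    {"tx": 0, "ty": 0, "tz": -70, "ax": 0, "ay": 0, "az": 0, "claw": 38},
    {"tx": 0, "ty": 0, "tz": -110, "ax": 0, "ay": 0, "az": 0, "claw": 38},
    {"tx": -10, "ty": 0, "tz": -150, "ax": 0, "ay": 0, "az": 0, "claw": 38},
    {"tx": -10, "ty": 0, "tz": -190, "ax": 0, "ay": 0, "az": 0, "claw": 38},
    {"tx": -10, "ty": 0, "tz": -190, "ax": 0, "ay": 0, "az": 0, "claw": 38},
  ],
)

```text
time_s: 17.68
tcp_pos: [0.4428, 0.2413, 0.2099]
ee_rot: [[0.1, -0.995, 0.013], [-0.995, -0.1, 0.011], [-0.01, -0.014, -1.0]]
wrist_force: [1.7, 1.0, 0.9]
gripper_width: 0.436
gripper_force: 0.0
```

Run:
```python
from h import *
H["pcb_main"]=.015; H["battery_mid"]=.0245
s=look("pics/w7.png","base_large pcb_main battery_mid".split()); print(s["tcp_pos"],s["joints"],s["time_s"])
im=cv2.imread("pics/w7.png");cv2.imwrite("pics/w7c.png",cv2.resize(im[0:260,240:460],None,fx=2.3,fy=2.3,interpolation=cv2.INTER_CUBIC))
im=capture("top")
for l in ("base_large","pcb_main","battery_mid"): print(l,[rect("top",r["mask"],H[l]) for r in trace(l,"top")])
go(.395,-.1747,.07,-207.7)
```

```text
base_large 0.78 [443.4, 194.7, 79.8, 172.3, -84.2] 6648
base_large 0.4 [446.7, 68.3, 28.0, 62.1, 5.4] 1250
pcb_main 0.93 [444.7, 171.3, 44.7, 60.7, -85.0] 2217
pcb_main 0.18 [627.1, 98.6, 56.2, 75.4, 12.2] 3660
battery_mid 0.91 [438.9, 234.5, 25.4, 48.2, -83.5] 904
[0.4427865  0.24129298 0.20986849] [ 47.14191906  10.35504549 -18.00488732   0.14093032 -60.67683715
 -41.46650071] 17.6833
base_large [[444.0, 191.8, 81.6, 172.7, -85.0], [621.9, -134.2, 55.7, 61.0, 25.6]]
pcb_main [[445.6, 169.9, 45.5, 62.0, -84.7], [444.9, 189.8, 76.7, 168.8, -84.3]]
battery_mid [[770.8, -295.2, 27.2, 50.8, -45.1], [438.7, 231.1, 28.0, 51.6, -82.8], [530.0, 24.7, 19.3, 33.3, 66.9]]
0 t [405.9  82.8 130.5] a [ 0.003 -0.003  0.581]
180 t [405.9  82.8 130.5] a [ 0.003  0.004 -2.56 ]
```

View pics/w7c.png

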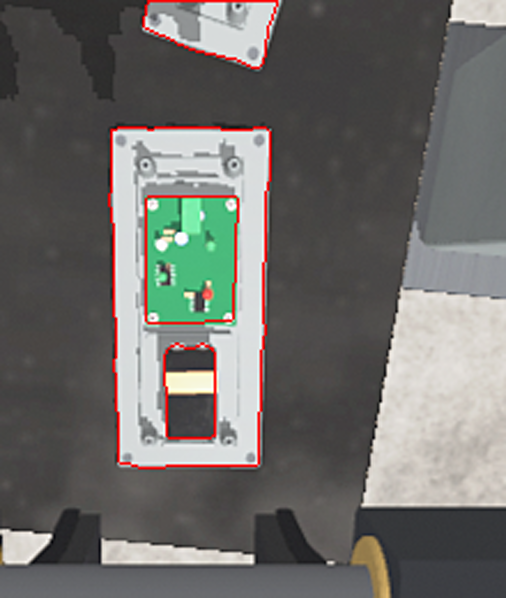

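Both parts lie in their bays: the board at crop (192,260), the battery at (190,392), about 40 mm along the base axis. Next pcb_small.

Call:
servo_tool(
  deltas=[
    {"tx": 406, "ty": 83, "tz": 50, "ax": 0, "ay": 0, "az": 0.58, "claw": 44},
    {"tx": 406, "ty": 83, "tz": 50, "ax": 0, "ay": 0, "az": 0.58, "claw": 44},
    {"tx": 406, "ty": 83, "tz": 50, "ax": 0, "ay": 0, "az": 0.58, "claw": 44},
    {"tx": 406, "ty": 83, "tz": 50, "ax": 0, "ay": 0, "az": 0.58, "claw": 44},
    {"tx": 406, "ty": 83, "tz": 50, "ax": 0, "ay": 0, "az": 0.58, "claw": 44},
    {"tx": 406, "ty": 83, "tz": 50, "ax": 0, "ay": 0, "az": 0.58, "claw": 44},
    {"tx": 406, "ty": 83, "tz": 50, "ax": 0, "ay": 0, "az": 0.58, "claw": 44},
    {"tx": 406, "ty": 83, "tz": 50, "ax": 0, "ay": 0, "az": 0.58, "claw": 44},
    {"tx": 406, "ty": 83, "tz": 50, "ax": 0, "ay": 0, "az": 0.58, "claw": 44},
    {"tx": 406, "ty": 83, "tz": 120, "ax": 0, "ay": 0, "az": 0.58, "claw": 44},
    {"tx": 406, "ty": 83, "tz": 120, "ax": 0, "ay": 0, "az": 0.58, "claw": 44},
    {"tx": 406, "ty": 83, "tz": 120, "ax": 0, "ay": 0, "az": 0.58, "claw": 44},
  ],
)

```text
time_s: 19.08
tcp_pos: [0.3901, -0.1758, 0.075]
ee_rot: [[-0.469, -0.883, -0.015], [-0.883, 0.469, 0.002], [0.005, 0.014, -1.0]]
wrist_force: [-0.8, 1.2, -0.8]
gripper_width: 0.505
gripper_force: 0.0
```

Call:
servo_tool(
  deltas=[
    {"tx": 0, "ty": 0, "tz": 0, "ax": 0, "ay": 0, "az": 0, "claw": 44},
    {"tx": 0, "ty": 0, "tz": 0, "ax": 0, "ay": 0, "az": 0, "claw": 44},
    {"tx": 0, "ty": 0, "tz": 0, "ax": 0, "ay": 0, "az": 0, "claw": 44},
  ],
)

```text
time_s: 19.33
tcp_pos: [0.3972, -0.1736, 0.0823]
ee_rot: [[-0.462, -0.887, 0.002], [-0.887, 0.462, -0.0], [-0.001, -0.002, -1.0]]
wrist_force: [-0.4, -0.2, -0.0]
gripper_width: 0.507
gripper_force: 0.0
```

Run:
```python
from h import *
s=sense();print(s["tcp_pos"],s["joints"])
go(.395,-.1747,.004,-207.7)
```

```text
[ 0.39723888 -0.17355435  0.08229283] [-1.96313890e+00  1.32587457e+01 -3.64449517e+01  1.28807964e-02
 -4.01898681e+01 -2.55655279e+01]
0 t [ 2.1  1.6 78.3] a [-0.002  0.001  0.003]
180 t [ 2.1  1.6 78.3] a [-1.000e-03 -3.000e-03 -3.138e+00]
```

Call:
servo_tool(
  deltas=[
    {"tx": 2, "ty": 1.5, "tz": 35, "ax": 0, "ay": 0, "az": 0, "claw": 44},
    {"tx": 2, "ty": 1.5, "tz": 60, "ax": 0, "ay": 0, "az": 0, "claw": 44},
    {"tx": 2, "ty": 1.5, "tz": 73, "ax": 0, "ay": 0, "az": 0, "claw": 44},
    {"tx": 2, "ty": 1.5, "tz": 78, "ax": 0, "ay": 0, "az": 0, "claw": 44},
    {"tx": 2, "ty": 1.5, "tz": 78, "ax": 0, "ay": 0, "az": 0, "claw": 44},
    {"tx": 2, "ty": 1.5, "tz": 78, "ax": 0, "ay": 0, "az": 0, "claw": 22},
    {"tx": 2, "ty": 1.5, "tz": 78, "ax": 0, "ay": 0, "az": 0, "claw": 22},
    {"tx": 2, "ty": 1.5, "tz": 78, "ax": 0, "ay": 0, "az": 0, "claw": 22},
    {"tx": 2, "ty": 1.5, "tz": 78, "ax": 0, "ay": 0, "az": 0, "claw": 22},
    {"tx": 2, "ty": 1.5, "tz": 78, "ax": 0, "ay": 0, "az": 0, "claw": 22},
  ],
)

```text
time_s: 20.17
tcp_pos: [0.3942, -0.1751, 0.0039]
ee_rot: [[-0.463, -0.886, 0.001], [-0.886, 0.463, 0.0], [-0.001, -0.001, -1.0]]
wrist_force: [-1.0, 1.1, 5.6]
gripper_width: 0.3
gripper_force: 30.0
```

Call:
servo_tool(
  deltas=[
    {"tx": 0, "ty": 0, "tz": -20, "ax": 0, "ay": 0, "az": 0, "claw": 22},
    {"tx": 0, "ty": 0, "tz": -50, "ax": 0, "ay": 0, "az": 0, "claw": 22},
    {"tx": 0, "ty": 0, "tz": -80, "ax": 0, "ay": 0, "az": 0, "claw": 22},
    {"tx": 0, "ty": 0, "tz": -80, "ax": 0, "ay": 0, "az": 0, "claw": 22},
    {"tx": 0, "ty": 0, "tz": -80, "ax": 0, "ay": 0, "az": 0, "claw": 22},
  ],
)

```text
time_s: 20.58
tcp_pos: [0.3945, -0.1752, 0.0846]
ee_rot: [[-0.464, -0.886, 0.004], [-0.886, 0.464, 0.0], [-0.002, -0.003, -1.0]]
wrist_force: [-0.7, 0.2, -0.8]
gripper_width: 0.309
gripper_force: 30.0
```

Run:
```python
from h import *
s=sense();print(s["tcp_pos"],s["gripper_width"]*87)
go(.4406,.0246,.06,-191.4)
im=capture("top")
for l,z in (("pcb_small",.09),("base_small",.004)): print(l,[(r["confidence"],rect("top",r["mask"],z)) for r in trace(l,"top")])
```

```text
[ 0.39454376 -0.17519708  0.08456147] 26.85185606173471
0 t [-198.3   51.9   24.8] a [-0.003  0.001 -0.283]
180 t [-198.3   51.9   24.8] a [2.000e-03 5.000e-03 2.858e+00]
pcb_small []
base_small [(0.9, [440.9, 24.1, 62.0, 104.1, 78.6])]
```

Call:
servo_tool(
  deltas=[
    {"tx": -198, "ty": 52, "tz": 0, "ax": 0, "ay": 0, "az": -0.283, "claw": 22},
    {"tx": -198, "ty": 52, "tz": 0, "ax": 0, "ay": 0, "az": -0.283, "claw": 22},
    {"tx": -198, "ty": 52, "tz": 0, "ax": 0, "ay": 0, "az": -0.283, "claw": 22},
    {"tx": -198, "ty": 52, "tz": 0, "ax": 0, "ay": 0, "az": -0.283, "claw": 22},
    {"tx": -198, "ty": 52, "tz": 0, "ax": 0, "ay": 0, "az": -0.283, "claw": 22},
    {"tx": -198, "ty": 52, "tz": 0, "ax": 0, "ay": 0, "az": -0.283, "claw": 22},
    {"tx": -198, "ty": 52, "tz": 20, "ax": 0, "ay": 0, "az": -0.283, "claw": 22},
    {"tx": -198, "ty": 52, "tz": 45, "ax": 0, "ay": 0, "az": -0.283, "claw": 22},
    {"tx": -198, "ty": 52, "tz": 45, "ax": 0, "ay": 0, "az": -0.283, "claw": 22},
    {"tx": -198, "ty": 52, "tz": 45, "ax": 0, "ay": 0, "az": -0.283, "claw": 22},
  ],
)

```text
time_s: 21.57
tcp_pos: [0.4375, 0.0236, 0.0364]
ee_rot: [[-0.198, -0.98, -0.007], [-0.98, 0.198, -0.002], [0.003, 0.006, -1.0]]
wrist_force: [0.2, 0.6, -0.2]
gripper_width: 0.303
gripper_force: 30.0
```

Run:
```python
from h import *
s=sense();print(s["tcp_pos"],s["gripper_width"]*87)
go(.4406,.0246,.009,-191.4)
```

```text
[0.43747655 0.02358053 0.0363916 ] 26.34438192218121
0 t [-1.7 -3.  27.4] a [ 0.006 -0.003 -0.   ]
180 t [-1.7 -3.  27.4] a [-0.005 -0.01   3.142]
```

Call:
servo_tool(
  deltas=[
    {"tx": -1, "ty": -1, "tz": 12, "ax": 0, "ay": 0, "az": 0, "claw": 22},
    {"tx": -1, "ty": -1, "tz": 20, "ax": 0, "ay": 0, "az": 0, "claw": 22},
    {"tx": -1, "ty": -1, "tz": 20, "ax": 0, "ay": 0, "az": 0, "claw": 22},
    {"tx": -1, "ty": -1, "tz": 24, "ax": 0, "ay": 0, "az": 0, "claw": 22},
    {"tx": -1, "ty": -1, "tz": 26, "ax": 0, "ay": 0, "az": 0, "claw": 22},
    {"tx": -1, "ty": -1, "tz": 26, "ax": 0, "ay": 0, "az": 0, "claw": 22},
  ],
)

```text
time_s: 22.07
tcp_pos: [0.4402, 0.0251, 0.012]
ee_rot: [[-0.198, -0.98, -0.001], [-0.98, 0.198, 0.0], [-0.0, 0.001, -1.0]]
wrist_force: [-0.6, -0.9, -0.5]
gripper_width: 0.303
gripper_force: 30.0
```

Call:
servo_tool(
  deltas=[
    {"tx": 0, "ty": 0, "tz": 1.5, "ax": 0, "ay": 0, "az": 0, "claw": 22},
    {"tx": 0, "ty": 0, "tz": 2.5, "ax": 0, "ay": 0, "az": 0, "claw": 22},
    {"tx": 0, "ty": 0, "tz": 3.5, "ax": 0, "ay": 0, "az": 0, "claw": 22},
    {"tx": 0, "ty": 0, "tz": 3.5, "ax": 0, "ay": 0, "az": 0, "claw": 22},
  ],
)

```text
time_s: 22.4
tcp_pos: [0.4404, 0.0253, 0.0089]
ee_rot: [[-0.197, -0.98, -0.001], [-0.98, 0.197, 0.0], [-0.0, 0.001, -1.0]]
wrist_force: [-1.1, 0.5, 4.3]
gripper_width: 0.301
gripper_force: 30.0
```

Contact at the expected height. Release, lift and look.

Call:
servo_tool(
  deltas=[
    {"tx": 0, "ty": 0, "tz": 0, "ax": 0, "ay": 0, "az": 0, "claw": 38},
    {"tx": 0, "ty": 0, "tz": 0, "ax": 0, "ay": 0, "az": 0, "claw": 38},
    {"tx": 0, "ty": 0, "tz": 0, "ax": 0, "ay": 0, "az": 0, "claw": 38},
    {"tx": 0, "ty": 0, "tz": -30, "ax": 0, "ay": 0, "az": 0, "claw": 38},
    {"tx": 0, "ty": 0, "tz": -70, "ax": 0, "ay": 0, "az": 0, "claw": 38},
    {"tx": -20, "ty": 0, "tz": -110, "ax": 0, "ay": 0, "az": 0, "claw": 70},
    {"tx": -50, "ty": -40, "tz": -150, "ax": 0, "ay": 0, "az": -0.1, "claw": 87},
    {"tx": -80, "ty": -80, "tz": -190, "ax": 0, "ay": 0, "az": -0.2, "claw": 87},
    {"tx": -90, "ty": -120, "tz": -190, "ax": 0, "ay": 0, "az": -0.3, "claw": 87},
    {"tx": -90, "ty": -120, "tz": -190, "ax": 0, "ay": 0, "az": -0.3, "claw": 87},
    {"tx": -90, "ty": -120, "tz": -190, "ax": 0, "ay": 0, "az": -0.3, "claw": 87},
  ],
)

```text
time_s: 23.32
tcp_pos: [0.5833, 0.0918, 0.201]
ee_rot: [[0.102, -0.995, 0.009], [-0.995, -0.102, 0.002], [-0.001, -0.009, -1.0]]
wrist_force: [1.3, -0.4, 0.8]
gripper_width: 0.804
gripper_force: 0.0
```

Run:
```python
from h import *
H["pcb_small"]=.015
s=look("pics/w8.png","base_small pcb_small cover_large".split()); print(s["tcp_pos"],s["joints"],s["time_s"])
im=cv2.imread("pics/w8.png");cv2.imwrite("pics/w8c.png",cv2.resize(im[0:260,100:480],None,fx=2,fy=2,interpolation=cv2.INTER_CUBIC))
im=capture("top")
for l in ("base_small","pcb_small","cover_large","cover_small"): print(l,[rect("top",r["mask"],H[l]) for r in trace(l,"top")])
```

```text
base_small 0.92 [441.5, 25.2, 60.5, 101.5, 78.2] 3629
pcb_small 0.85 [440.5, 26.2, 29.0, 40.7, 78.3] 924
cover_large 0.9 [637.4, 46.7, 64.6, 154.8, -76.8] 8634
[0.58332997 0.09182457 0.20104421] [ 24.70046509  19.34477703  -6.88044911   0.1121833  -63.27278604
 -18.89584791] 23.3167
base_small [[441.3, 22.4, 61.0, 101.9, 78.4]]
pcb_small [[440.2, 25.1, 30.6, 41.9, 76.3]]
cover_large [[638.8, 35.7, 65.8, 137.2, -76.7]]
cover_small []
```

View pics/w8c.png

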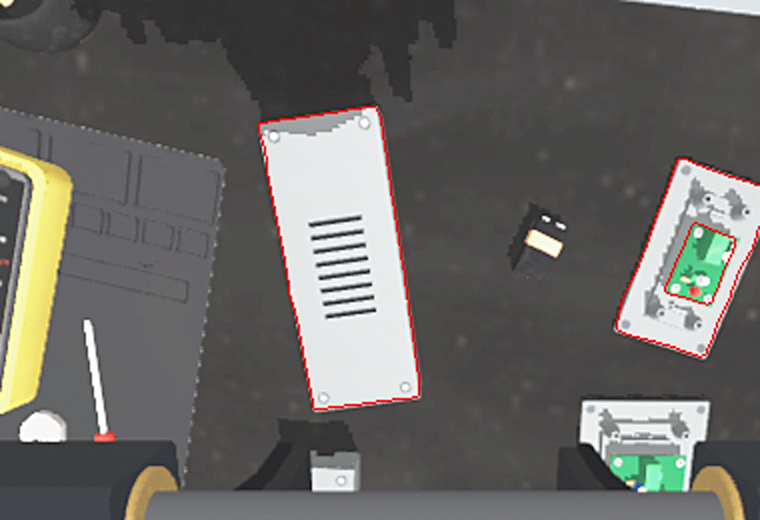

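pcb_small sits centred in the small base at crop (700,263). The large cover is at crop (340,258), measured (637,46) at yaw -77. Fetch it.

Run:
```python
from h import *
go(.638,.0458,.06,-166.8)
```

```text
0 t [ 49.8 -58.4 138.1] a [ 0.002  0.    -0.129]
180 t [ 49.8 -58.4 138.1] a [ 1.000e-03 -3.000e-03  3.012e+00]
```

Call:
servo_tool(
  deltas=[
    {"tx": 50, "ty": -58, "tz": 60, "ax": 0, "ay": 0, "az": -0.129, "claw": 87},
    {"tx": 50, "ty": -58, "tz": 100, "ax": 0, "ay": 0, "az": -0.129, "claw": 87},
    {"tx": 50, "ty": -58, "tz": 138, "ax": 0, "ay": 0, "az": -0.129, "claw": 87},
    {"tx": 50, "ty": -58, "tz": 138, "ax": 0, "ay": 0, "az": -0.129, "claw": 87},
    {"tx": 50, "ty": -58, "tz": 138, "ax": 0, "ay": 0, "az": -0.129, "claw": 87},
    {"tx": 50, "ty": -58, "tz": 138, "ax": 0, "ay": 0, "az": -0.129, "claw": 87},
    {"tx": 50, "ty": -58, "tz": 138, "ax": 0, "ay": 0, "az": -0.129, "claw": 87},
  ],
)

```text
time_s: 24.35
tcp_pos: [0.6395, 0.0462, 0.0621]
ee_rot: [[0.229, -0.973, 0.002], [-0.973, -0.229, 0.0], [0.0, -0.002, -1.0]]
wrist_force: [0.5, 0.2, 0.8]
gripper_width: 0.998
gripper_force: 0.0
```

Run:
```python
from h import *
print(sense()["tcp_pos"]);go(.638,.0458,.009,-166.8)
```

```text
[0.63947416 0.04615878 0.06211873]
0 t [ 0.   1.6 53.1] a [-0.002 -0.     0.001]
180 t [ 0.   1.6 53.1] a [ 0.000e+00 -3.000e-03 -3.141e+00]
```

Call:
servo_tool(
  deltas=[
    {"tx": 0, "ty": 1.5, "tz": 25, "ax": 0, "ay": 0, "az": 0, "claw": 87},
    {"tx": 0, "ty": 1.5, "tz": 45, "ax": 0, "ay": 0, "az": 0, "claw": 87},
    {"tx": 0, "ty": 1.5, "tz": 53, "ax": 0, "ay": 0, "az": 0, "claw": 87},
    {"tx": 0, "ty": 1.5, "tz": 53, "ax": 0, "ay": 0, "az": 0, "claw": 87},
    {"tx": 0, "ty": 1.5, "tz": 53, "ax": 0, "ay": 0, "az": 0, "claw": 56},
    {"tx": 0, "ty": 1.5, "tz": 53, "ax": 0, "ay": 0, "az": 0, "claw": 56},
    {"tx": 0, "ty": 1.5, "tz": 53, "ax": 0, "ay": 0, "az": 0, "claw": 56},
    {"tx": 0, "ty": 1.5, "tz": 53, "ax": 0, "ay": 0, "az": 0, "claw": 56},
    {"tx": 0, "ty": 1.5, "tz": 53, "ax": 0, "ay": 0, "az": 0, "claw": 56},
    {"tx": 0, "ty": 1.5, "tz": 53, "ax": 0, "ay": 0, "az": 0, "claw": 56},
  ],
)

```text
time_s: 25.18
tcp_pos: [0.6379, 0.0457, 0.0083]
ee_rot: [[0.228, -0.974, 0.001], [-0.974, -0.228, 0.001], [-0.0, -0.001, -1.0]]
wrist_force: [-1.1, 0.4, 2.9]
gripper_width: 0.709
gripper_force: 30.0
```

Call:
servo_tool(
  deltas=[
    {"tx": 0, "ty": 0, "tz": -30, "ax": 0, "ay": 0, "az": 0, "claw": 56},
    {"tx": 0, "ty": 0, "tz": -60, "ax": 0, "ay": 0, "az": 0, "claw": 56},
    {"tx": 0, "ty": 0, "tz": -90, "ax": 0, "ay": 0, "az": 0, "claw": 56},
    {"tx": 0, "ty": 0, "tz": -90, "ax": 0, "ay": 0, "az": 0, "claw": 56},
    {"tx": 0, "ty": 0, "tz": -90, "ax": 0, "ay": 0, "az": 0, "claw": 56},
  ],
)

```text
time_s: 25.6
tcp_pos: [0.638, 0.0458, 0.0993]
ee_rot: [[0.228, -0.974, 0.003], [-0.974, -0.228, 0.002], [-0.001, -0.003, -1.0]]
wrist_force: [-0.2, -0.1, -2.6]
gripper_width: 0.712
gripper_force: 30.0
```

Run:
```python
from h import *
s=sense();print(s["tcp_pos"],s["gripper_width"]*87)
go(.4442,.1937,.09,-174.3)
```

```text
[0.63796694 0.04579235 0.09928144] 61.91244694251727
0 t [-188.1  155.     9. ] a [-0.003  0.001  0.13 ]
180 t [-188.1  155.     9. ] a [-2.000e-03 -4.000e-03 -3.011e+00]
```

Call:
servo_tool(
  deltas=[
    {"tx": -188, "ty": 155, "tz": 0, "ax": 0, "ay": 0, "az": 0.13, "claw": 56},
    {"tx": -188, "ty": 155, "tz": 0, "ax": 0, "ay": 0, "az": 0.13, "claw": 56},
    {"tx": -188, "ty": 155, "tz": 0, "ax": 0, "ay": 0, "az": 0.13, "claw": 56},
    {"tx": -188, "ty": 155, "tz": 0, "ax": 0, "ay": 0, "az": 0.13, "claw": 56},
    {"tx": -188, "ty": 155, "tz": 0, "ax": 0, "ay": 0, "az": 0.13, "claw": 56},
    {"tx": -188, "ty": 155, "tz": 0, "ax": 0, "ay": 0, "az": 0.13, "claw": 56},
    {"tx": -188, "ty": 155, "tz": 0, "ax": 0, "ay": 0, "az": 0.13, "claw": 56},
    {"tx": -188, "ty": 155, "tz": 0, "ax": 0, "ay": 0, "az": 0.13, "claw": 56},
    {"tx": -188, "ty": 155, "tz": 40, "ax": 0, "ay": 0, "az": 0.13, "claw": 56},
    {"tx": -188, "ty": 155, "tz": 52, "ax": 0, "ay": 0, "az": 0.13, "claw": 56},
    {"tx": -188, "ty": 155, "tz": 52, "ax": 0, "ay": 0, "az": 0.13, "claw": 56},
    {"tx": -188, "ty": 155, "tz": 52, "ax": 0, "ay": 0, "az": 0.13, "claw": 56},
  ],
)

```text
time_s: 26.6
tcp_pos: [0.4434, 0.1921, 0.0445]
ee_rot: [[0.099, -0.995, -0.003], [-0.995, -0.099, -0.002], [0.002, 0.003, -1.0]]
wrist_force: [0.2, 0.4, -0.8]
gripper_width: 0.709
gripper_force: 30.0
```

Run:
```python
from h import *
s=sense();print(s["tcp_pos"],s["gripper_width"]*87)
go(.4442,.1937,.0125,-174.3)
im=capture("top")
for l,z in (("cover_large",.068),): print(l,[rect("top",r["mask"],z) for r in trace(l,"top")])
T=tcam(sense());capture("wrist")
for l,z in (("cover_large",.068),("base_large",.004)): print(l,[rect("wrist",r["mask"],z,T) for r in trace(l,"wrist")])
```

```text
[0.44341048 0.19214453 0.04449192] 61.67508660771377
0 t [-1.5 -1.  32. ] a [ 0.003 -0.002 -0.001]
180 t [-1.5 -1.  32. ] a [-3.000e-03 -5.000e-03  3.141e+00]
cover_large [[447.9, 141.6, 65.5, 68.0, -86.9]]
cover_large [[447.5, 152.1, 62.0, 69.4, -84.4]]
base_large [[451.6, 111.7, 4.9, 76.3, 5.6], [644.8, 195.4, 50.0, 62.4, -87.2]]
```

Call:
servo_tool(
  deltas=[
    {"tx": -0.5, "ty": -0.5, "tz": 10, "ax": 0, "ay": 0, "az": 0, "claw": 56},
    {"tx": -0.5, "ty": -0.5, "tz": 18, "ax": 0, "ay": 0, "az": 0, "claw": 56},
    {"tx": -0.5, "ty": -0.5, "tz": 22, "ax": 0, "ay": 0, "az": 0, "claw": 56},
    {"tx": -0.5, "ty": -0.5, "tz": 25, "ax": 0, "ay": 0, "az": 0, "claw": 56},
    {"tx": -0.5, "ty": -0.5, "tz": 28, "ax": 0, "ay": 0, "az": 0, "claw": 56},
    {"tx": -0.5, "ty": -0.5, "tz": 28, "ax": 0, "ay": 0, "az": 0, "claw": 56},
  ],
)

```text
time_s: 27.35
tcp_pos: [0.4434, 0.1936, 0.0171]
ee_rot: [[0.1, -0.995, -0.002], [-0.995, -0.1, -0.0], [0.0, 0.002, -1.0]]
wrist_force: [-0.6, 0.4, -0.9]
gripper_width: 0.711
gripper_force: 30.0
```

Call:
servo_tool(
  deltas=[
    {"tx": 0, "ty": -0.5, "tz": 2, "ax": 0, "ay": 0, "az": 0, "claw": 56},
    {"tx": 0, "ty": -0.5, "tz": 3.5, "ax": 0, "ay": 0, "az": 0, "claw": 56},
    {"tx": 0, "ty": -0.5, "tz": 4.5, "ax": 0, "ay": 0, "az": 0, "claw": 56},
    {"tx": 0, "ty": -0.5, "tz": 5.5, "ax": 0, "ay": 0, "az": 0, "claw": 56},
    {"tx": 0, "ty": -0.5, "tz": 5.5, "ax": 0, "ay": 0, "az": 0, "claw": 56},
  ],
)

```text
time_s: 27.77
tcp_pos: [0.4442, 0.1939, 0.0123]
ee_rot: [[0.1, -0.995, -0.001], [-0.995, -0.1, 0.0], [-0.001, 0.001, -1.0]]
wrist_force: [-0.8, -0.4, 1.3]
gripper_width: 0.71
gripper_force: 30.0
```

Seated at the expected height. Release and go up to look at cover_small, at (641,203).

Call:
servo_tool(
  deltas=[
    {"tx": 0, "ty": 0, "tz": 0.5, "ax": 0, "ay": 0, "az": 0, "claw": 78},
    {"tx": 0, "ty": 0, "tz": 0, "ax": 0, "ay": 0, "az": 0, "claw": 78},
    {"tx": 0, "ty": 0, "tz": 0, "ax": 0, "ay": 0, "az": 0, "claw": 78},
    {"tx": 0, "ty": 0, "tz": -30, "ax": 0, "ay": 0, "az": 0, "claw": 78},
    {"tx": 0, "ty": 0, "tz": -70, "ax": 0, "ay": 0, "az": 0, "claw": 78},
    {"tx": -20, "ty": -20, "tz": -110, "ax": 0, "ay": 0, "az": 0, "claw": 70},
    {"tx": -40, "ty": -60, "tz": -150, "ax": 0, "ay": 0, "az": 0, "claw": 68},
    {"tx": -60, "ty": -100, "tz": -190, "ax": 0, "ay": 0, "az": 0, "claw": 68},
    {"tx": -60, "ty": -140, "tz": -200, "ax": 0, "ay": 0, "az": 0, "claw": 68},
    {"tx": -60, "ty": -140, "tz": -200, "ax": 0, "ay": 0, "az": 0, "claw": 68},
    {"tx": -60, "ty": -140, "tz": -200, "ax": 0, "ay": 0, "az": 0, "claw": 68},
    {"tx": -60, "ty": -140, "tz": -200, "ax": 0, "ay": 0, "az": 0, "claw": 68},
  ],
)

```text
time_s: 28.77
tcp_pos: [0.5789, 0.2679, 0.2118]
ee_rot: [[0.099, -0.995, -0.001], [-0.995, -0.099, 0.001], [-0.001, 0.0, -1.0]]
wrist_force: [-0.7, 0.2, -1.3]
gripper_width: 0.781
gripper_force: 0.0
```

Run:
```python
from h import *
H["cover_large"]=.034
s=look("pics/w9.png","base_large cover_large cover_small screwdriver".split()[:3]); print(s["tcp_pos"],s["joints"],s["time_s"])
im=cv2.imread("pics/w9.png");cv2.imwrite("pics/w9c.png",cv2.resize(im[0:260,60:460],None,fx=2,fy=2,interpolation=cv2.INTER_CUBIC))
```

```text
cover_small 0.92 [641.8, 206.2, 45.2, 85.1, -86.0] 3174
[0.57888836 0.26791342 0.21176484] [ 39.30215075  23.70277681   1.50034917  -0.08926718 -67.77224593
 -33.60434984] 28.7667
```

View pics/w9c.png

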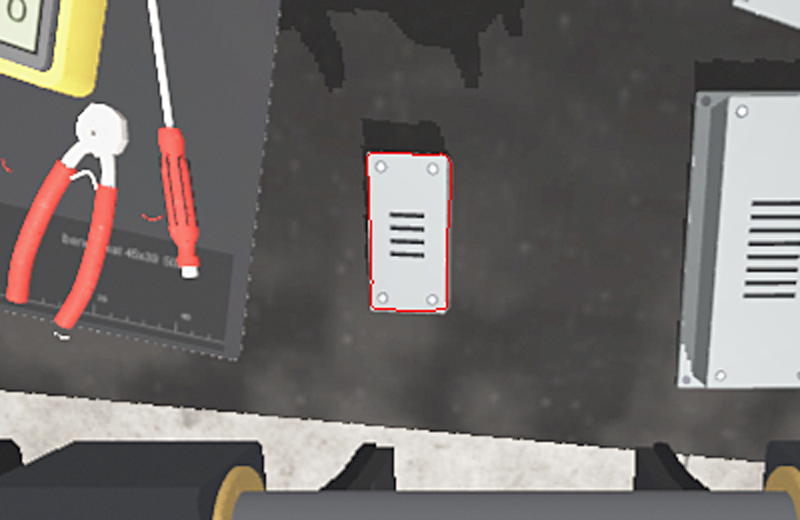

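The large cover looks seated on its flange, at crop (770,240). cover_small is at (410,232). Approach it.

Run:
```python
from h import *
go(.642,.2048,.06,-176.8)
```

```text
0 t [ 68.  -59.9 150.6] a [ 0.004 -0.001  0.044]
180 t [ 68.  -59.9 150.6] a [ 1.000e-03  6.000e-03 -3.097e+00]
```

Call:
servo_tool(
  deltas=[
    {"tx": 68, "ty": -60, "tz": 50, "ax": 0, "ay": 0, "az": 0.044, "claw": 66},
    {"tx": 68, "ty": -60, "tz": 90, "ax": 0, "ay": 0, "az": 0.044, "claw": 66},
    {"tx": 68, "ty": -60, "tz": 120, "ax": 0, "ay": 0, "az": 0.044, "claw": 66},
    {"tx": 68, "ty": -60, "tz": 150, "ax": 0, "ay": 0, "az": 0.044, "claw": 66},
    {"tx": 68, "ty": -60, "tz": 150, "ax": 0, "ay": 0, "az": 0.044, "claw": 66},
    {"tx": 68, "ty": -60, "tz": 150, "ax": 0, "ay": 0, "az": 0.044, "claw": 66},
    {"tx": 68, "ty": -60, "tz": 150, "ax": 0, "ay": 0, "az": 0.044, "claw": 66},
  ],
)

```text
time_s: 29.55
tcp_pos: [0.643, 0.2052, 0.0609]
ee_rot: [[0.056, -0.998, -0.004], [-0.998, -0.056, -0.002], [0.001, 0.004, -1.0]]
wrist_force: [0.3, 0.4, 1.0]
gripper_width: 0.756
gripper_force: 0.0
```

Run:
```python
from h import *
print(sense()["tcp_pos"]);go(.642,.2048,.0085,-176.8)
```

```text
[0.64299372 0.20519455 0.06087888]
0 t [ 0.3  0.8 52.4] a [ 0.004 -0.001  0.001]
180 t [ 0.3  0.8 52.4] a [ 2.000e-03  6.000e-03 -3.141e+00]
```

Call:
servo_tool(
  deltas=[
    {"tx": 0, "ty": 1, "tz": 25, "ax": 0, "ay": 0, "az": 0, "claw": 66},
    {"tx": 0, "ty": 1, "tz": 44, "ax": 0, "ay": 0, "az": 0, "claw": 66},
    {"tx": 0, "ty": 1, "tz": 52, "ax": 0, "ay": 0, "az": 0, "claw": 66},
    {"tx": 0, "ty": 1, "tz": 52, "ax": 0, "ay": 0, "az": 0, "claw": 66},
    {"tx": 0, "ty": 1, "tz": 52, "ax": 0, "ay": 0, "az": 0, "claw": 38},
    {"tx": 0, "ty": 1, "tz": 52, "ax": 0, "ay": 0, "az": 0, "claw": 38},
    {"tx": 0, "ty": 1, "tz": 52, "ax": 0, "ay": 0, "az": 0, "claw": 38},
    {"tx": 0, "ty": 1, "tz": 52, "ax": 0, "ay": 0, "az": 0, "claw": 38},
    {"tx": 0, "ty": 1, "tz": 52, "ax": 0, "ay": 0, "az": 0, "claw": 38},
    {"tx": 0, "ty": 1, "tz": 52, "ax": 0, "ay": 0, "az": 0, "claw": 38},
  ],
)

```text
time_s: 30.38
tcp_pos: [0.6435, 0.206, 0.0109]
ee_rot: [[0.056, -0.998, 0.0], [-0.998, -0.056, 0.001], [-0.001, -0.0, -1.0]]
wrist_force: [-1.3, 1.2, 4.5]
gripper_width: 0.49
gripper_force: 30.0
```

Call:
servo_tool(
  deltas=[
    {"tx": 0, "ty": 0, "tz": -30, "ax": 0, "ay": 0, "az": 0, "claw": 38},
    {"tx": 0, "ty": 0, "tz": -60, "ax": 0, "ay": 0, "az": 0, "claw": 38},
    {"tx": 0, "ty": 0, "tz": -90, "ax": 0, "ay": 0, "az": 0, "claw": 38},
    {"tx": 0, "ty": 0, "tz": -90, "ax": 0, "ay": 0, "az": 0, "claw": 38},
    {"tx": 0, "ty": 0, "tz": -90, "ax": 0, "ay": 0, "az": 0, "claw": 38},
  ],
)

```text
time_s: 30.8
tcp_pos: [0.6441, 0.2063, 0.1023]
ee_rot: [[0.056, -0.998, 0.003], [-0.998, -0.056, 0.003], [-0.003, -0.003, -1.0]]
wrist_force: [0.3, -0.4, -0.9]
gripper_width: 0.491
gripper_force: 30.0
```

Run:
```python
from h import *
s=sense();print(s["tcp_pos"],s["gripper_width"]*87)
go(.441,.0243,.09,-191.5)
```

```text
[0.64411275 0.20633359 0.10225725] 42.70200805452942
0 t [170.4 213.   11.1] a [-0.003  0.003  0.257]
180 t [170.4 213.   11.1] a [-0.004 -0.004 -2.885]
```

Call:
servo_tool(
  deltas=[
    {"tx": 170, "ty": 213, "tz": 0, "ax": 0, "ay": 0, "az": 0.257, "claw": 38},
    {"tx": 170, "ty": 213, "tz": 0, "ax": 0, "ay": 0, "az": 0.257, "claw": 38},
    {"tx": 170, "ty": 213, "tz": 0, "ax": 0, "ay": 0, "az": 0.257, "claw": 38},
    {"tx": 170, "ty": 213, "tz": 0, "ax": 0, "ay": 0, "az": 0.257, "claw": 38},
    {"tx": 170, "ty": 213, "tz": 0, "ax": 0, "ay": 0, "az": 0.257, "claw": 38},
    {"tx": 170, "ty": 213, "tz": 0, "ax": 0, "ay": 0, "az": 0.257, "claw": 38},
    {"tx": 170, "ty": 213, "tz": 0, "ax": 0, "ay": 0, "az": 0.257, "claw": 38},
    {"tx": 170, "ty": 213, "tz": 0, "ax": 0, "ay": 0, "az": 0.257, "claw": 38},
    {"tx": 170, "ty": 213, "tz": 40, "ax": 0, "ay": 0, "az": 0.257, "claw": 38},
    {"tx": 170, "ty": 213, "tz": 54, "ax": 0, "ay": 0, "az": 0.257, "claw": 38},
    {"tx": 170, "ty": 213, "tz": 54, "ax": 0, "ay": 0, "az": 0.257, "claw": 38},
    {"tx": 170, "ty": 213, "tz": 54, "ax": 0, "ay": 0, "az": 0.257, "claw": 38},
  ],
)

```text
time_s: 31.8
tcp_pos: [0.4394, 0.0239, 0.045]
ee_rot: [[-0.199, -0.98, -0.004], [-0.98, 0.199, -0.001], [0.002, 0.004, -1.0]]
wrist_force: [-0.1, -0.3, -0.2]
gripper_width: 0.49
gripper_force: 30.0
```

Run:
```python
from h import *
s=sense();print(s["tcp_pos"],s["gripper_width"]*87)
go(.4412,.0245,.0148,-191.5)
T=tcam(s);im=capture("wrist")
cv2.imwrite("pics/w10.png",im)
for l,z in (("cover_small",s["tcp_pos"][2]+.017),("base_small",.004)): print(l,[rect("wrist",r["mask"],z,T) for r in trace(l,"wrist")])
```

```text
[0.43940747 0.02394169 0.04501863] 42.64663908038242
0 t [-1.  -1.8 30.2] a [ 0.004 -0.002  0.   ]
180 t [-1.  -1.8 30.2] a [ 3.000e-03  6.000e-03 -3.141e+00]
cover_small [[433.5, -0.8, 41.5, 43.7, -11.6]]
base_small [[432.0, -17.4, 17.4, 58.7, -7.4]]
```

Call:
servo_tool(
  deltas=[
    {"tx": -0.5, "ty": -1, "tz": 10, "ax": 0, "ay": 0, "az": 0, "claw": 38},
    {"tx": -0.5, "ty": -1, "tz": 17, "ax": 0, "ay": 0, "az": 0, "claw": 38},
    {"tx": -0.5, "ty": -1, "tz": 21, "ax": 0, "ay": 0, "az": 0, "claw": 38},
    {"tx": -0.5, "ty": -1, "tz": 24, "ax": 0, "ay": 0, "az": 0, "claw": 38},
    {"tx": -0.5, "ty": -1, "tz": 26, "ax": 0, "ay": 0, "az": 0, "claw": 38},
    {"tx": -0.5, "ty": -1, "tz": 26, "ax": 0, "ay": 0, "az": 0, "claw": 38},
  ],
)

```text
time_s: 32.45
tcp_pos: [0.4407, 0.0243, 0.0197]
ee_rot: [[-0.2, -0.98, -0.002], [-0.98, 0.2, 0.0], [0.0, 0.002, -1.0]]
wrist_force: [-0.3, -0.2, -0.6]
gripper_width: 0.493
gripper_force: 30.0
```

Call:
servo_tool(
  deltas=[
    {"tx": 0, "ty": -0.5, "tz": 2, "ax": 0, "ay": 0, "az": 0, "claw": 38},
    {"tx": 0, "ty": -0.5, "tz": 3.5, "ax": 0, "ay": 0, "az": 0, "claw": 38},
    {"tx": 0, "ty": -0.5, "tz": 5, "ax": 0, "ay": 0, "az": 0, "claw": 38},
    {"tx": 0, "ty": -0.5, "tz": 5.5, "ax": 0, "ay": 0, "az": 0, "claw": 38},
    {"tx": 0, "ty": -0.5, "tz": 5.5, "ax": 0, "ay": 0, "az": 0, "claw": 38},
  ],
)

```text
time_s: 32.87
tcp_pos: [0.4415, 0.0243, 0.0148]
ee_rot: [[-0.2, -0.98, -0.001], [-0.98, 0.2, 0.0], [-0.0, 0.001, -1.0]]
wrist_force: [-1.4, -0.4, 3.8]
gripper_width: 0.492
gripper_force: 30.0
```

Seated at .0148, as expected. Release, rise and step well back for a final look.

Call:
servo_tool(
  deltas=[
    {"tx": 0, "ty": 0, "tz": 0.5, "ax": 0, "ay": 0, "az": 0, "claw": 58},
    {"tx": 0, "ty": 0, "tz": 0, "ax": 0, "ay": 0, "az": 0, "claw": 58},
    {"tx": 0, "ty": 0, "tz": 0, "ax": 0, "ay": 0, "az": 0, "claw": 58},
    {"tx": 0, "ty": 0, "tz": -30, "ax": 0, "ay": 0, "az": 0, "claw": 58},
    {"tx": 0, "ty": 0, "tz": -70, "ax": 0, "ay": 0, "az": 0, "claw": 58},
    {"tx": -40, "ty": 0, "tz": -110, "ax": 0, "ay": 0, "az": 0, "claw": 60},
    {"tx": -80, "ty": -20, "tz": -150, "ax": 0, "ay": 0, "az": 0.0, "claw": 60},
    {"tx": -120, "ty": -40, "tz": -190, "ax": 0, "ay": 0, "az": 0, "claw": 60},
    {"tx": -200, "ty": -60, "tz": -240, "ax": 0, "ay": 0, "az": 0, "claw": 60},
    {"tx": -200, "ty": -60, "tz": -240, "ax": 0, "ay": 0, "az": 0, "claw": 60},
    {"tx": -200, "ty": -60, "tz": -240, "ax": 0, "ay": 0, "az": 0, "claw": 60},
    {"tx": -200, "ty": -60, "tz": -240, "ax": 0, "ay": 0, "az": 0, "claw": 60},
  ],
)

```text
time_s: 33.87
tcp_pos: [0.5428, 0.2115, 0.2574]
ee_rot: [[-0.198, -0.98, 0.004], [-0.98, 0.198, 0.003], [-0.004, -0.003, -1.0]]
wrist_force: [0.4, 0.2, 0.3]
gripper_width: 0.686
gripper_force: 0.0
```

Run:
```python
from h import *
H["cover_large"]=.034;H["cover_small"]=.032
s=look("pics/w11.png","base_large base_small cover_large cover_small".split()); print(s["tcp_pos"],s["joints"],s["time_s"])
im=capture("top")
for l in "base_large base_small cover_large cover_small".split(): print(l,[rect("top",r["mask"],H[l]) for r in trace(l,"top")])
im2=capture("scene")
a=cv2.resize(cv2.imread("pics/w11.png")[0:220,120:460],None,fx=1.6,fy=1.6); b=cv2.resize(im2[150:280,120:460],None,fx=1.6,fy=1.6,interpolation=cv2.INTER_CUBIC)
cv2.imwrite("pics/f.png",np.vstack([a,b]))
```

```text
base_large 0.97 [474.1, 184.6, 70.2, 181.7, 73.2] 1105
base_small 0.76 [446.2, 48.7, 51.7, 55.0, -10.1] 539
cover_large 0.94 [445.0, 194.8, 65.2, 154.6, -84.0] 6413
cover_small 0.87 [447.3, 52.6, 40.1, 46.1, -11.5] 1537
[0.54282141 0.21151082 0.25737658] [ 3.72126971e+01  1.64830305e+01 -2.68161921e+00  7.69310238e-03
 -7.05536032e+01 -4.86181448e+01] 33.8667
base_large [[474.1, 181.7, 68.2, 179.7, 71.9]]
base_small [[440.7, 22.0, 60.9, 101.7, 80.1]]
cover_large [[444.2, 190.4, 62.4, 160.3, -84.0]]
cover_small [[442.0, 23.3, 43.8, 84.7, 78.4]]
```

View pics/f.png

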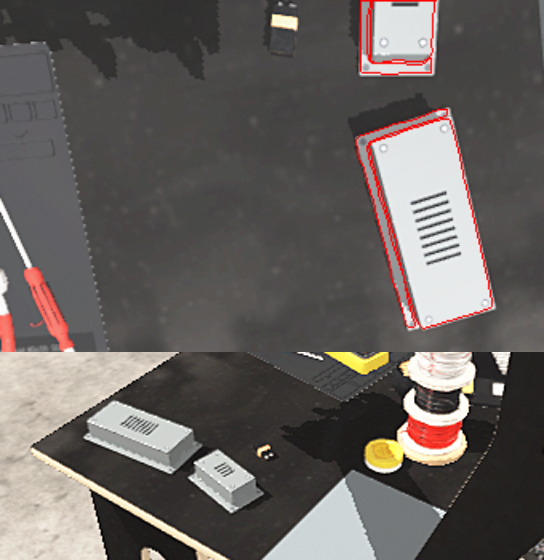

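Both covers sit level and flush on their flanges, centred by the measurements. The screwdriver and tin are untouched. Hand in.

```bash
python3 -c "
from station import *
print(finish_job())"
```

```text
the job is handed in; nothing more can be done
None
```

The job is handed in at about 34 s on the robot's clock: both boards and the battery lie in their bays, both covers sit level on their flanges by camera and contact height, and I never moved the screwdriver or the tin; the hand-in call returned no verdict.

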